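# Clear the can and put the gasket scraper away

## Task

The red cleaning can has been left on the organiser's stand, in the way of the scraper slot. First lift it by its handle and set it down, without dropping or tipping it, upright and wholly on the round black mat beside the organiser; then slide the orange-handled scraper, blade first, into the slanted slot until it is fully home, and let go. Leave everything else on the bench where it is.

Things in the scene. Friction and masses are not known exactly. Their poses are not given: they have to be found in the camera images.
- can: Loose red steel can, two bright bands, 92 mm diameter, about 0.55 kg (varies), standing on the organiser's stand. Origin: centre of its underside, z up. Body 84 mm high, a 48 mm wide cap on it to 92 mm, and a rigid bail handle over it (see can_bar).
- can_bar (a point): Middle of the can's handle bar, 132 mm straight above the can's origin. The bar is straight, round, black, 14 mm thick and runs along the can's own x axis between two 8 mm uprights at x = -40 and +40 mm (72 mm clear between them). Below the bar 33 mm are free down to the cap.
- mat: Round black rubber mat with a thin yellow rim, fixed flat on the bench, 160 mm diameter, 3 mm thick; origin at the centre of its underside (bench level). It lies left or right of the organiser. The can must stand on it.
- organiser: Fixed green bench organiser, base 240 x 130 x 6 mm. Origin: centre of the base's underside; z up; x runs from the holder (robot's end) to the stand (far end), within about 17 degrees of straight away from the robot. The stand is a bare steel plate 130 x 130 mm centred at x = +55 mm, top 30 mm above the bench; the can stands on it near x = +60 mm.
- holder: Slanted green scraper holder fixed on the organiser. Origin: centre of the slot's mouth, 100 mm above the bench, at x = -25 mm in the organiser's frame. x points straight out of the slot, over the stand, 35 degrees above level; y level across the slot; z square to its flat faces, up. Outside 54 mm wide (y), 21 mm high (z). Yellow lips flare from the mouth to 13 mm in front, 20 mm apart there.
- slot_end (a point): Centre of the slot's closed end, 80 mm straight in from the mouth (x = -80 mm in the holder's frame). The slot is 42 mm wide along the holder's y and 9 mm high along its z all the way; it narrows nowhere and has no sideways flare.
- scraper: Loose gasket scraper, 200 mm long, 0.13 kg (varies), lying flat on the bench on the other side of the organiser from the mat, blade roughly towards the robot. Origin: underside of the handle, 55 mm from its butt end; x to the blade tip, z up. Orange handle x = -55 to +50 mm, 24 mm wide (y), 18 mm thick. Steel blade x = 50 to 145 mm, 34 mm wide, 4 mm thick, at z = 9 mm. Same either way up.
- scraper_tip (a point): Middle of the blade tip: x = 145, y = 0, z = 9 mm in the scraper's frame; the last 14 mm of blade are 28 mm wide. Fully home the tip is at the slot's closed end and the handle's front end stays 15 mm outside the mouth. The scraper does not slide home by itself: it has to be pushed.
- spray: Bystander: loose white spray can, 60 mm diameter, 160 mm high, standing beyond the organiser. Origin: centre of underside. Leave alone.
- mug: Bystander: loose blue mug, 80 mm diameter, 90 mm high, at the back. Origin: centre of underside. Leave alone.
- jar: Bystander: loose amber glass jar with a steel cap, 64 mm diameter, 75 mm high, at the back. Origin: centre of underside. Leave alone.
- wrench: Bystander: loose steel wrench lying flat near the robot. Origin: its middle, at the underside. Leave alone.
- screwdriver: Bystander: loose screwdriver lying near the robot. Origin: its middle, at the underside. Leave alone.
- bearing: Bystander: loose steel bearing ring lying flat, 52 mm diameter, 16 mm high. Origin: centre of underside. Leave alone.
- tray: Bystander: loose blue parts tray, 90 x 120 x 35 mm, four compartments, at the back. Origin: centre of underside. Leave alone.
Not all that is in view belongs to the job. Of the things that look like the can, the smallest one is meant. There is more than one size of the scraper; the job needs the smaller.

How it is judged (in metres and radians):
On the way, in this order (a step that is already met when the one before it is completed fails the run):
1. the can stands upright and wholly on the mat, released (horizontal distance between can and mat below 0.036 m and height (world z) of can below 0.008 m and angle between can's own z axis and vertical below 0.08 rad and linear speed of can below 0.02 m/s and contact force between the fingers and can below 0.1 N), for 0.2 s.
2. the scraper's blade is fully home in the slot (x of scraper_tip in the frame of holder between -0.09 and -0.07 m and y of scraper_tip in the frame of holder between -0.012 and 0.012 m and z of scraper_tip in the frame of holder between -0.008 and 0.008 m and angle between the x axis of scraper and the x axis of holder, either way round below 0.15 rad), for 0.2 s.
At the end, for the whole second after the job is handed in: The can stands upright on the mat, its centre within 36 mm of the mat's centre, at rest and released; the scraper lies along the slot (within 0.15 rad), its blade tip in the slot within 10 mm of the closed end, at rest and released (all of step 1 and all of step 2 and linear speed of scraper below 0.02 m/s and contact force between the fingers and scraper below 0.1 N); the robot touches nothing.
It fails at once if the can is tipped more than 26 degrees (angle between can's own z axis and vertical above 0.45 rad).
It fails at once if the can is dropped: moving faster than 0.45 m/s (a fall of about 10 mm) with no finger on it (linear speed of can above 0.45 m/s and contact force between the fingers and can below 0.1 N).
It fails at once if a bystander is moved by more than 30 mm (distance of any of spray, mug, jar, wrench, screwdriver, bearing, tray from where it was at the start of the episode above 0.03 m).
It also fails if it takes over 67 s, if anything falls off the work surface, if the arm or the gripper's body presses on something with over 40 N, if the wrist force passes 120 N, or if a joint passes its speed limit or range.

## Robot

A 6-joint arm with a two-finger parallel gripper is mounted at the origin on the work surface. World frame = base frame: x ahead of the robot, y to its left, z up, the work surface at z = 0. Lengths are in mm, angles in rad, forces in N, time in s.
With the tool pointing down it reaches from about 400 to 925 mm from the base axis. Payload 12.5 kg.
Tool frame: the origin (TCP) lies on the centre line of the jaws, within the pads' length; the fingertips stand 14 mm ahead of it and the grasp point (between the pads) lies 5 mm behind it; z points along the fingers, y is the direction in which the jaws open and shut (so a half turn about z gives the same grasp; the last joint's range is limited). The gripper opens to 95 mm and grips with 3 to 60 N. Pads are 20 mm wide; open, the fingers measure 119 mm over their backs; the gripper's body (75 mm by 180 mm) begins 59 mm behind the grasp point.
Start: joints at [-1.375, 0.491, 1.559, -0, 1.092, -0.106], TCP at [185.797, -596.762, 228.661] pointing down, gripper open.
Joint ranges: [-3.1, 3.1], [-0.84, 2.19], [0.05, 2.79], [-1.13, 4.28], [0.06, 2.93], [-2.69, 2.69]. Speed limits (rad/s): [2.22, 2.22, 2.79, 3.14, 3.14, 3.14].

## Interface

Orientations are given as [roll, pitch, yaw] about the fixed x, y, z axes, in that order (R = Rz(yaw) Ry(pitch) Rx(roll)).
In Python, from cell import * gives the robot as it stands.
- The arm moves only by the tool play_rows, never from a script. Its argument "moves" is a list of rows, each a list of 7 numbers: the shift along the tool's x, y, z in m, then the turn, a rotation vector about the tool's x, y, z in rad, then the opening in per cent of the stroke, from 0 (shut) to 100 (fully open). In form: [[tx, ty, tz, ax, ay, az, claw], ...]. A call has 1 to 8 rows; each row shifts and turns the pose as measured when the row begins, along the tool's axes as they then stand; what a row does not reach is not made up. A row lasts 1/10 s, in which the tool goes at most 50 mm and 8.59 degrees, less where a joint would pass 70% of its speed; a pose out of reach is approached as far as the arm can. A call is refused whole if a number of a shift passes 0.05 or a number of a turn 0.15, either way. A call with a gripper value outside its range is refused whole. The fingers move at their own pace and stop on an object; the grip force is fixed at half the most. Time passes only in rows, so rows that do not move let the fingers close. It gives the time, the measured TCP pose, the force and the opening at its end, in the units of the state.
- state(): the state, without advancing time (a new reading comes with each control period).
- read_camera(name): name is "scene" or "top"; returns a dict with "img" (384x512x3 uint8, red, green, blue), "fx", "fy", "cx", "cy" (pixels), "R" (3x3) and "t" (3): a world point X has camera coordinates R X + t. Camera axes: x right, y down, z forward; pixel columns grow to the right and rows downward; lengths in mm; the calibration is good to about 2 mm. A picture is of the moment at which its call begins. There is no depth.
- job_done(): hands the job in, once; it reports no verdict.
The state is a dict: "t": time; "joints": joint angles; "qvel": joint speeds; "tau": joint torques, N m; "eef_pos": TCP position; "tcp_rot": TCP orientation; "ft_force": force on the tool from outside, world axes, zero at the start; "moment": the same for the moment, N m; "opening": opening from 0.0 (shut) to 1.0 (fully open).
Only numpy, scipy, OpenCV 4.12 (cv2) and the standard library are available. Lean on these libraries where they do the work, as an engineer would, in place of code of your own. Each camera call takes 0.05 s, during which the arm holds its last target.

## Working session

There is one attempt and no reset: what is moved stays moved. The work goes in short steps, Python scripts to look and compute and a tool call to move; the robot and the scene stay as the last step left them, time stands still between calls to the robot, and variables do not carry over. Pictures are saved under pics/ and viewed, and the job is handed in when it is done.

Besides the shell and the picture viewer there is one more tool, called after "Request:" as name(argument=value, ...) on one line, values as JSON. play_rows: Moves the arm, as the interface text tells. Its arguments: {"type":"object","properties":{"moves":{"type":"array"}},"required":["moves"]}

```bash
ls; mkdir -p pics; python3 - <<'E'
from cell import *
import cv2
print(state())
for n in("scene","top"):
    c=read_camera(n); cv2.imwrite(f"pics/{n}0.png",c["img"][:,:,::-1]); print(n,c["fx"],c["cx"],c["cy"],c["R"],c["t"])
E
```

```text
pics
{'t': 0.0, 'joints': array([-1.37459173e+00,  4.91534051e-01,  1.55942728e+00,  4.25982197e-06,
        1.09166862e+00, -1.05599458e-01]), 'qvel': array([-6.90474339e-04, -6.94007236e-05,  1.87781890e-03,  8.52300026e-05,
       -6.17391362e-04, -4.55425111e-04]), 'tau': array([-3.45062304e-03, -6.12656951e+01, -2.58184254e+01,  6.91334903e-02,
        4.82185779e-02, -5.14414000e-05]), 'eef_pos': array([ 185.75870153, -596.53642296,  228.0852133 ]), 'tcp_rot': array([-3.14056153e+00, -1.13091989e-04,  3.01802027e-01]), 'ft_force': array([-0.23304083,  0.84733338,  0.57812825]), 'moment': array([ 0.02081   , -0.01185748, -0.01677358]), 'opening': 1.0037031478322653}
scene 454.6149351575646 251.52541005433326 193.03523791860383 [[-0.3616502   0.93218945 -0.01523057]
 [ 0.6734042   0.24988474 -0.69576174]
 [-0.64477586 -0.2618787  -0.71811116]] [ 216.51046558 -248.52074848 1837.85435168]
top 417.95334236819724 250.66169346682807 188.51206357464685 [[ 0.002495   -0.99998546 -0.00477974]
 [-0.99125586 -0.00184256 -0.13194099]
 [ 0.13193027  0.00506714 -0.99124605]] [ -66.33356117  539.24339768 1400.57962456]
```

View pics/scene0.png

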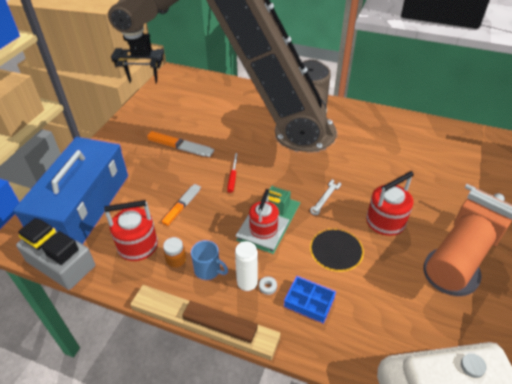

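View pics/top0.png

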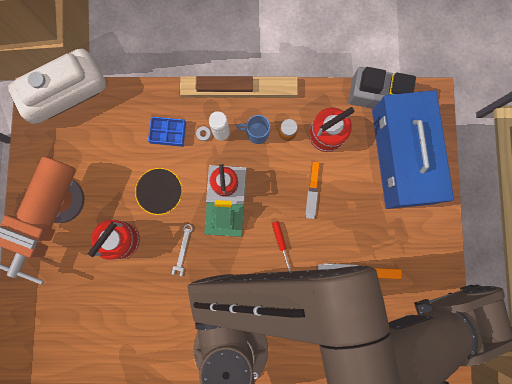

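Can candidates (top view): (223,181) on the stand, (331,128) and (113,240). The one on the stand looks smallest. Scraper candidates: (314,190), beside the organiser, and (360,272), near the arm. I'll measure both sets and enlarge them.

```bash
cat > h.py <<'E'
from cell import *
import cv2, numpy as np
def ray(c,u,v):
    d=c["R"].T@np.array([(u-c["cx"])/c["fx"],(v-c["cy"])/c["fy"],1]); o=-c["R"].T@c["t"]; return o,d
def onz(c,u,v,z):
    o,d=ray(c,u,v); return o+d*(z-o[2])/d[2]
def tri(c1,p1,c2,p2):
    o1,d1=ray(c1,*p1);o2,d2=ray(c2,*p2)
    A=np.stack([d1,-d2],1); s=np.linalg.lstsq(A,o2-o1,rcond=None)[0]
    a=o1+s[0]*d1;b=o2+s[1]*d2; return (a+b)/2,np.linalg.norm(a-b)
def proj(c,X):
    p=c["R"]@np.asarray(X,float)+c["t"]; return c["fx"]*p[0]/p[2]+c["cx"],c["fy"]*p[1]/p[2]+c["cy"]
E
python3 - <<'E'
from h import *
T=cv2.imread("pics/top0.png");S=cv2.imread("pics/scene0.png")
def crop(I,x0,y0,w,h,n,k=6): cv2.imwrite(n,cv2.resize(I[y0:y0+h,x0:x0+w],None,fx=k,fy=k,interpolation=cv2.INTER_CUBIC))
crop(T,195,150,130,95,"pics/cT.png"); crop(S,155,170,150,100,"pics/cS.png",5)
c=read_camera("top")
hsv=cv2.cvtColor(T,cv2.COLOR_BGR2HSV)
def blobs(m,z,n,mina=25):
    cs,_=cv2.findContours(m,cv2.RETR_EXTERNAL,cv2.CHAIN_APPROX_NONE)
    for k in cs:
        if cv2.contourArea(k)<mina: continue
        P=np.array([onz(c,*p[0],z)[:2] for p in k],np.float32)
        print(n,cv2.boundingRect(k),np.round(P.mean(0)),[np.round(x,1) for x in cv2.minAreaRect(P)])
blobs(cv2.inRange(hsv,(8,200,180),(18,255,255)),18,"orange")
blobs(cv2.inRange(hsv,(20,150,120),(35,255,255)),3,"yellow")
blobs(cv2.inRange(hsv,(40,80,40),(85,255,255)),30,"green")
blobs(cv2.inRange(hsv,(0,180,100),(6,255,255))|cv2.inRange(hsv,(174,180,100),(180,255,255)),84,"red")
E
```

```text
orange (376, 269, 25, 10) [ 254. -532.] [array([ 252.7, -530.8]), array([29.9, 81. ]), np.float64(0.2)]
orange (310, 162, 9, 26) [ 592. -287.] [array([ 591.8, -286.7]), array([23.9, 91.1]), np.float64(82.8)]
yellow (214, 200, 18, 7) [492.  33.] [array([492.4,  33.4]), array([21.1, 59.5]), np.float64(0.1)]
green (205, 202, 38, 34) [435.  27.] [array([435.5,  27.1]), array([125.1, 108.3]), np.float64(86.3)]
red (123, 222, 15, 36) [363. 324.] [array([363.9, 327.2]), array([ 42.5, 113.7]), np.float64(89.1)]
red (272, 221, 14, 30) [ 377. -158.] [array([ 378.3, -158.4]), array([95.4, 23.9]), np.float64(18.2)]
red (91, 220, 40, 40) [371. 391.] [array([366. , 391.1]), array([127.5, 126.2]), np.float64(45.9)]
red (210, 168, 13, 26) [556.  52.] [array([557.5,  52.7]), array([85.9, 34. ]), np.float64(9.1)]
red (224, 167, 14, 27) [563.   2.] [array([563.3,   0.8]), array([88.2, 40.1]), np.float64(5.7)]
red (310, 127, 31, 23) [ 691. -305.] [array([ 693.6, -305.3]), array([114.7,  44.2]), np.float64(57.2)]
red (313, 108, 38, 37) [ 746. -336.] [array([ 747.2, -338.7]), array([125.4, 125.5]), np.float64(0.1)]
```

View pics/cT.png

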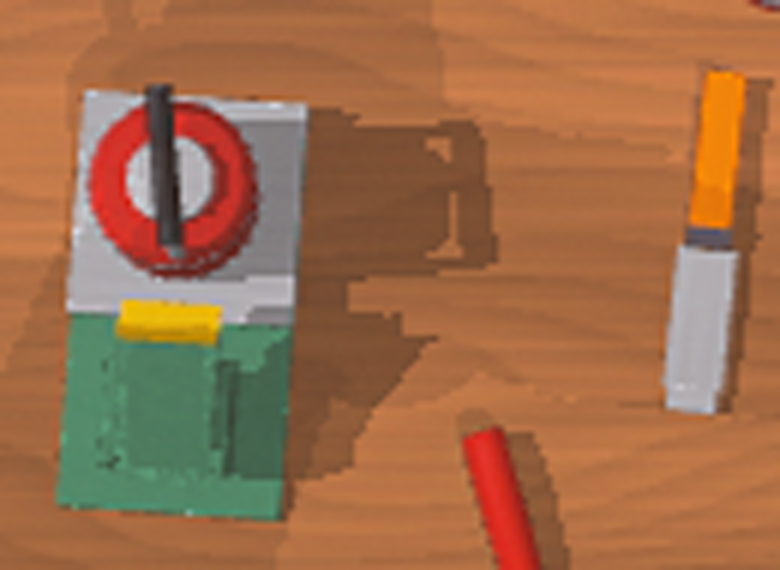

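View pics/cS.png

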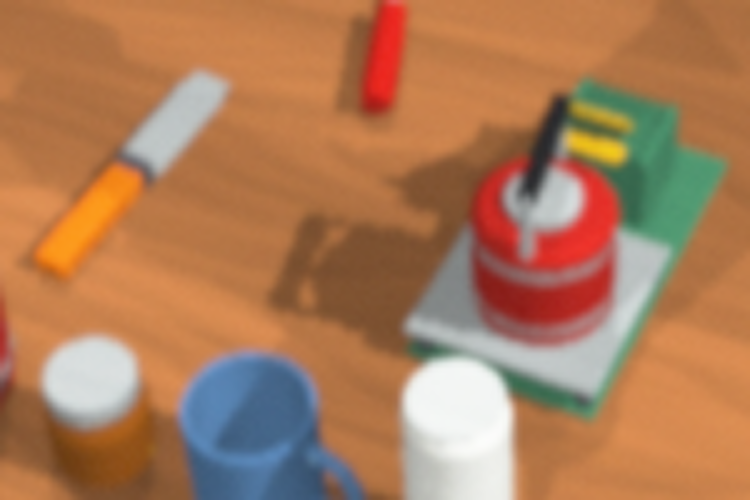

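```bash
python3 - <<'E'
from h import *
T=read_camera("top");S=read_camera("scene")
fT=lambda x,y:((x+.5)/6-.5+195,(y+.5)/6-.5+150)
fS=lambda x,y:((x+.5)/5-.5+155,(y+.5)/5-.5+170)
pl=np.array([onz(T,*fT(*p),30) for p in[(84,90),(308,104),(295,312),(68,305)]])
print("plate",pl.round(1)[:,:2],"side",np.linalg.norm(pl-np.roll(pl,-1,0),axis=1).round())
b=np.array([onz(T,*fT(*p),6) for p in[(57,506),(284,520)]]); print("base near",b.round(1))
print("yaws",[np.degrees(np.arctan2(*(v[:2][::-1]))).round(1) for v in (pl[0]-pl[3],pl[1]-pl[2])],np.degrees(np.arctan2(*( (pl[0]-pl[1])[:2][::-1])))-90, np.degrees(np.arctan2(*( (b[0]-b[1])[:2][::-1])))-90)
ps=np.array([onz(S,*fS(*p),30) for p in[(407,328),(600,390),(669,247)]]);print("scene plate",ps.round(1))
# can
for n,z in(("bar",132),):
  print("bar ends tri", tri(T,fT(158,93),S,fS(527,190)), tri(T,fT(173,250),S,fS(563,100)))
print("bar ends z162+7", onz(T,*fT(158,88),162), onz(T,*fT(173,248),162))
# cap circle z=30+92 ; body circle z=30+84
print("cap", onz(T,*fT(169,179),122)," body", onz(T,*fT(173,184),114))
print("scene cap", onz(S,*fS(544,197),122))
# mat: dark fit
hsv=cv2.cvtColor(T["img"],cv2.COLOR_RGB2HSV)
m=cv2.inRange(hsv,(0,0,0),(180,255,60))[165:220,130:190]
cs,_=cv2.findContours(m,0,1);k=max(cs,key=cv2.contourArea);e=cv2.fitEllipse(k);print(e)
u,v=e[0][0]+130,e[0][1]+165; print("mat",onz(T,u,v,3),np.array(e[1])/417*1300)
# scraper
for nm,f,C,pts in(("T",fT,T,[((722,68),18),((712,230),18),((710,245),9),((690,410),9)]),("S",fS,S,[((52,266),18),((132,172),18),((137,167),11),((212,77),11)])):
  for p,z in pts: print(nm,p,onz(C,*f(*p),z).round(1))
E
```

```text
plate [[623.8  81.4]
 [615.8 -48.5]
 [494.8 -41.5]
 [498.5  88.6]] side [130. 121. 130. 125.]
base near [[384.6  95.7   6. ]
 [376.9 -35.2   6. ]]
yaws [np.float64(-3.3), np.float64(-3.3)] -3.539916912484557 -3.3681970039687172
scene plate [[614.3 -45.9  30. ]
 [617.7  83.9  30. ]
 [492.6  87.8  30. ]]
bar ends tri (array([595.69755865,  27.9161728 , 168.34934764]), np.float64(0.34923868265635627)) (array([513.50685289,  20.08487179, 162.05219666]), np.float64(1.4037106281564733))
bar ends z162+7 [599.64238746  28.27755591 162.        ] [514.80931925  19.4421331  162.        ]
cap [557.42551485  24.85130199 122.        ]  body [555.92529762  23.23062716 114.        ]
scene cap [557.99788851  24.9903758  122.        ]
((24.0, 47.0), (0.916086733341217, 8.364635467529297), 102.96244812011719)
mat [460.3383688  272.39942591   3.        ] [ 2.85590588 26.07680122]
T (722, 68) [ 639.8 -290.2   18. ]
T (712, 230) [ 544.2 -282.7   18. ]
T (710, 245) [ 536.6 -282.7    9. ]
T (690, 410) [ 440.5 -269.5    9. ]
S (52, 266) [ 639.2 -287.8   18. ]
S (132, 172) [ 545.9 -277.4   18. ]
S (137, 167) [ 535.1 -280.1   11. ]
S (212, 77) [ 438.2 -270.3   11. ]
```

```bash
cat >> h.py <<'E'
from scipy.spatial.transform import Rotation as Ro
def go(pos,rpy):
    s=state(); R=Ro.from_euler("xyz",s["tcp_rot"]); G=Ro.from_euler("xyz",rpy)
    w=(R.inv()*G).as_rotvec(); d=np.array(pos)-s["eef_pos"]
    print("t",round(s["t"],2),"pos",s["eef_pos"].round(1),"rot",s["tcp_rot"].round(3),"open",round(s["opening"],3),"F",s["ft_force"].round(1),"j",s["joints"].round(2))
    print("turn (tool)",w.round(4)," shift now-frame mm",R.inv().apply(d).round(1)," shift after-turn frame",G.inv().apply(d).round(1))
E
python3 - <<'E'
from h import *
T=read_camera("top");S=read_camera("scene")
for C,(x,y,w,h),n in((T,(130,162,56,60),"T"),(S,(305,222,65,55),"S")):
  hsv=cv2.cvtColor(C["img"],cv2.COLOR_RGB2HSV)[y:y+h,x:x+w]
  m=cv2.inRange(hsv,(0,0,0),(180,255,75)); cs,_=cv2.findContours(m,0,1);k=max(cs,key=cv2.contourArea)
  P=np.array([onz(C,p[0][0]+x,p[0][1]+y,3)[:2] for p in k],np.float32)
  print(n,len(k),cv2.minEnclosingCircle(P),P.min(0),P.max(0), np.median(hsv[20:35,20:35].reshape(-1,3),0))
# holder check: predicted lips in both views
ya=np.radians(-3.4);o=np.array([np.cos(ya),np.sin(ya),0]);l=np.array([-o[1],o[0],0]);z=np.array([0,0,1.])
M=np.array([500,23.3,0])-25*o+100*z;hx=np.cos(.6109)*o+np.sin(.6109)*z;hz=-np.sin(.6109)*o+np.cos(.6109)*z
print("mouth",M.round(1))
for C,n,k,(x0,y0) in((T,"T",8,(190,190)),(S,"S",8,(250,175))):
  I=cv2.resize(C["img"][y0:y0+70,x0:x0+70,::-1],None,fx=k,fy=k,interpolation=cv2.INTER_CUBIC)
  for a in(13,0,-80):
   for yy in(-21,0,21):
    for zz in(10,-10) if a==13 else (4.5,-4.5):
      u,v=proj(C,M+a*hx+yy*l+zz*hz); cv2.circle(I,(int((u-x0+.5)*k),int((v-y0+.5)*k)),2,(255,0,255) if a else(255,255,0),-1)
  cv2.imwrite(f"pics/hold{n}.png",I)
go([557,24,228],[np.pi,0,.098])
E
python3 -c "
import cv2,numpy as np
cv2.imwrite('pics/hold.png',cv2.resize(np.hstack([cv2.imread('pics/holdT.png'),cv2.imread('pics/holdS.png')]),(800,400)))"
```

```text
T 124 ((535.439697265625, 259.93475341796875), 78.596923828125) [456.865   183.17772] [612.82764 335.37396] [ 5. 49. 67.]
S 121 ((534.0997314453125, 259.75054931640625), 74.3448257446289) [460.54037 185.52632] [607.48016 333.99344] [150.   9.  53.]
mouth [475.   24.8 100. ]
t 0.35 pos [ 185.8 -596.7  228.6] rot [-3.141 -0.     0.302] open 1.001 F [-0.6  0.2  0. ] j [-1.37  0.49  1.56 -0.    1.09 -0.11]
turn (tool) [-1.000e-04  0.000e+00  2.037e-01]  shift now-frame mm [ 538.9 -482.4    0.6]  shift after-turn frame [ 430.2 -581.4    0.6]
```

View pics/hold.png

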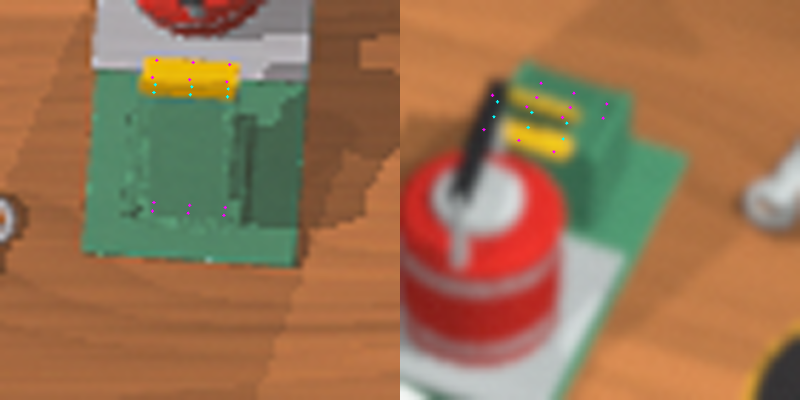

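Lips fit in the top view; I'll recheck in the scene view once the can is off the stand. The chosen can is the one on the stand: red body about 90 mm wide, the other two about 125 mm. The chosen scraper is the one at (314,190): handle 24 mm wide and 200 mm long, the other 30 mm wide. Next I move above the can.

Request:
play_rows(moves=[[0,0,0,0,0,0.1,100],[0,0,0,0,0,0.1,100],[0.024,-0.0323,0,0,0,0,100],[0.024,-0.0323,0,0,0,0,100],[0.024,-0.0323,0,0,0,0,100],[0.024,-0.0323,0,0,0,0,100],[0.024,-0.0323,0,0,0,0,100],[0.024,-0.0323,0,0,0,0,100]])

```text
t: 1.15
eef_pos: [312.3, -386.8, 227.3]
tcp_rot: [3.141, 0.0, 0.086]
ft_force: [0.9, -1.4, -0.0]
opening: 1.002
```

Request:
play_rows(moves=[[0.024,-0.0323,0,0,0,0,100],[0.024,-0.0323,0,0,0,0,100],[0.024,-0.0323,0,0,0,0,100],[0.024,-0.0323,0,0,0,0,100],[0.024,-0.0323,0,0,0,0,100],[0.024,-0.0323,0,0,0,0,100],[0.024,-0.0323,0,0,0,0,100],[0.024,-0.0323,0,0,0,0,100]])

```text
t: 1.95
eef_pos: [486.6, -100.6, 228.6]
tcp_rot: [3.139, -0.003, 0.085]
ft_force: [0.0, -0.9, 0.4]
opening: 0.997
```

```bash
python3 -c "
from h import *
go([557,24,228],[np.pi,0,.098])"
```

```text
t 1.95 pos [ 486.6 -100.6  228.6] rot [ 3.139e+00 -3.000e-03  8.500e-02] open 0.997 F [ 0.  -0.9  0.4] j [-0.34  0.31  1.87 -0.    0.96  1.15]
turn (tool) [ 0.0029 -0.0028 -0.0129]  shift now-frame mm [  80.7 -118.2    0.5]  shift after-turn frame [  82.2 -117.2    0.6]
```

Request:
play_rows(moves=[[0.02,-0.03,0,0.003,-0.003,-0.013,100],[0.02,-0.03,0,0,0,0,100],[0.02,-0.03,0,0,0,0,100],[0.02,-0.03,0,0,0,0,100],[0,0,0,0,0,0,100]])

```text
t: 2.45
eef_pos: [558.7, 36.2, 228.9]
tcp_rot: [-3.141, -0.002, 0.103]
ft_force: [-0.2, -0.1, -0.5]
opening: 0.998
```

```bash
python3 - <<'E'
from h import *
go([557,24,157],[np.pi,0,.098])
C=read_camera("scene");T=read_camera("top")
a=cv2.resize(C["img"][150:250,220:320,::-1],(400,400),interpolation=2)
b=cv2.resize(T["img"][130:230,180:280,::-1],(400,400),interpolation=2)
cv2.imwrite("pics/above.png",np.hstack([a,b]))
E
```

```text
t 2.45 pos [558.7  36.2 228.9] rot [-3.141e+00 -2.000e-03  1.030e-01] open 0.998 F [-0.2 -0.1 -0.5] j [-0.05  0.4   1.72  0.    1.02  1.41]
turn (tool) [-0.0001 -0.0015  0.0049]  shift now-frame mm [-3.1 12.  71.9]  shift after-turn frame [-2.9 12.  71.9]
```

View pics/above.png

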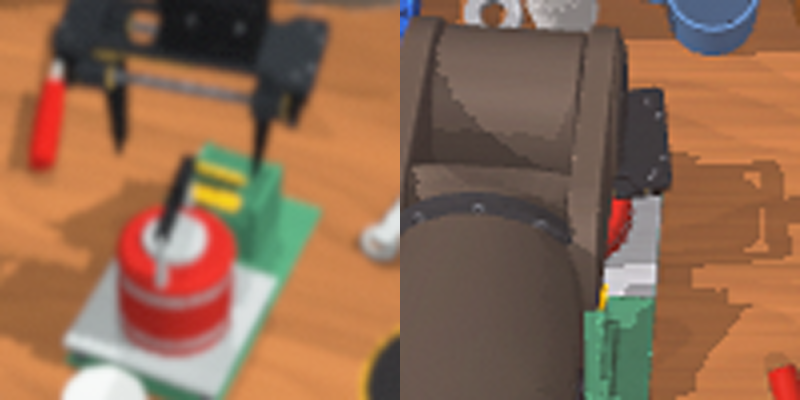

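The fingers straddle the bar (scene crop, bar at about (175,195)), but sit about 12 mm too far in +y. I'll correct that, then descend.

Request:
play_rows(moves=[[-0.003,0.012,0,0,0,0.005,100],[0,0,0,0,0,0,100],[0,0,0.02,0,0,0,100],[0,0,0.02,0,0,0,100],[0,0,0.015,0,0,0,100],[0,0,0.01,0,0,0,100],[0,0,0,0,0,0,100]])

```text
t: 3.25
eef_pos: [553.9, 12.8, 163.4]
tcp_rot: [3.14, -0.003, 0.086]
ft_force: [0.1, 0.1, 0.4]
opening: 0.999
```

```bash
python3 - <<'E'
from h import *
go([557,24,157],[np.pi,0,.098])
C=read_camera("scene")
cv2.imwrite("pics/ab2.png",cv2.resize(C["img"][150:250,220:320,::-1],(600,600),interpolation=2))
E
```

```text
t 3.25 pos [553.9  12.8 163.4] rot [ 3.14e+00 -3.00e-03  8.60e-02] open 0.999 F [0.1 0.1 0.4] j [-0.1   0.47  1.81 -0.    0.86  1.39]
turn (tool) [ 0.0013 -0.0027 -0.0119]  shift now-frame mm [  4.1 -10.9   6.4]  shift after-turn frame [  4.2 -10.9   6.4]
```

View pics/ab2.png

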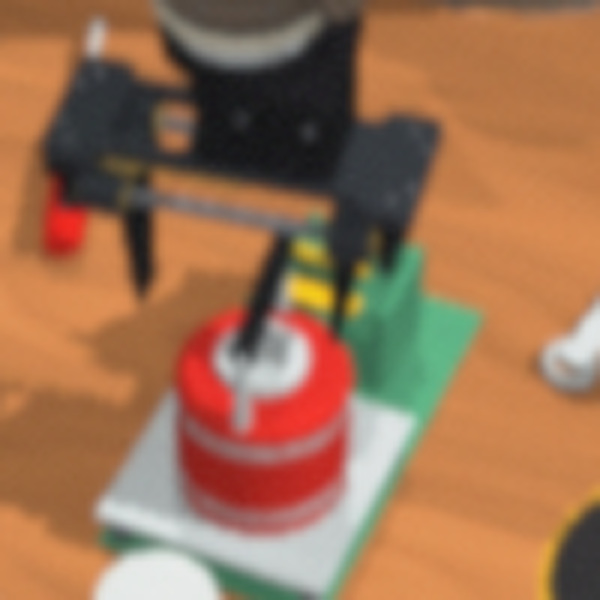

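Request:
play_rows(moves=[[0.002,-0.005,0,0,0,0,100],[0,0,0,0,0,0,100],[0,0,0,0,0,0,100]])

```text
t: 3.6
eef_pos: [556.6, 17.9, 166.0]
tcp_rot: [3.14, -0.006, 0.085]
ft_force: [1.3, 0.3, -0.3]
opening: 1.005
```

```bash
python3 - <<'E'
from h import *
go([557,24,157],[np.pi,0,.098])
print(state()["qvel"].round(3))
E
```

```text
t 3.6 pos [556.6  17.9 166. ] rot [ 3.14  -0.006  0.085] open 1.005 F [ 1.3  0.3 -0.3] j [-0.09  0.47  1.8  -0.    0.87  1.4 ]
turn (tool) [ 0.002  -0.0064 -0.0126]  shift now-frame mm [ 0.9 -6.1  9. ]  shift after-turn frame [ 1.  -6.1  9. ]
[ 0.006 -0.005 -0.007  0.003  0.004  0.004]
```

Request:
play_rows(moves=[[0.001,-0.006,0.005,0.002,-0.006,-0.012,100],[0,0,0.004,0,0,0,100],[0,0,0,0,0,0,100],[0,0,0,0,0,0,100]])

```text
t: 4.0
eef_pos: [557.4, 24.9, 156.8]
tcp_rot: [-3.142, -0.001, 0.099]
ft_force: [0.3, -0.2, 0.6]
opening: 0.999
```

```bash
python3 - <<'E'
from h import *
go([557,24,157],[np.pi,0,.098])
E
```

```text
t 4.0 pos [557.4  24.9 156.8] rot [-3.142e+00 -1.000e-03  9.900e-02] open 0.999 F [ 0.3 -0.2  0.6] j [-0.07  0.48  1.8   0.    0.85  1.4 ]
turn (tool) [-0.     -0.001   0.0014]  shift now-frame mm [-0.4  0.9 -0.2]  shift after-turn frame [-0.4  0.9 -0.2]
```

On target; closing.

Request:
play_rows(moves=[[0,0,0,0,0,0,0],[0,0,0,0,0,0,0],[0,0,0,0,0,0,0],[0,0,0,0,0,0,0],[0,0,0,0,0,0,0],[0,0,0,0,0,0,0],[0,0,0,0,0,0,0],[0,0,0,0,0,0,0]])

```text
t: 4.8
eef_pos: [557.4, 24.7, 157.0]
tcp_rot: [3.142, -0.001, 0.099]
ft_force: [-0.4, 0.6, 0.0]
opening: 0.384
```

```bash
python3 - <<'E'
from h import *
go([557,24,157],[np.pi,0,.098])
E
```

```text
t 4.8 pos [557.4  24.7 157. ] rot [ 3.142e+00 -1.000e-03  9.900e-02] open 0.384 F [-0.4  0.6  0. ] j [-0.07  0.48  1.8   0.    0.85  1.4 ]
turn (tool) [ 0.0001 -0.0012  0.0011]  shift now-frame mm [-0.5  0.7  0. ]  shift after-turn frame [-0.5  0.7  0. ]
```

Fingers are still closing (14 mm should read about 0.147).

Request:
play_rows(moves=[[0,0,0,0,0,0,0],[0,0,0,0,0,0,0],[0,0,0,0,0,0,0],[0,0,0,0,0,0,0],[0,0,0,0,0,0,0],[0,0,0,0,0,0,0]])

```text
t: 5.4
eef_pos: [557.4, 24.9, 157.0]
tcp_rot: [-3.141, -0.001, 0.099]
ft_force: [-0.2, 0.6, 0.3]
opening: 0.14
```

Request:
play_rows(moves=[[0,0,-0.004,0,0,0,0],[0,0,-0.006,0,0,0,0],[0,0,-0.01,0,0,0,0],[0,0,-0.01,0,0,0,0],[0,0,0,0,0,0,0],[0,0,0,0,0,0,0]])

```text
t: 6.0
eef_pos: [556.3, 24.8, 188.6]
tcp_rot: [-3.141, 0.002, 0.099]
ft_force: [-1.0, 0.1, -6.5]
opening: 0.138
```

```bash
python3 - <<'E'
from h import *
go([535,260,180],[np.pi,0,.098])
C=read_camera("scene")
cv2.imwrite("pics/lift.png",cv2.resize(C["img"][150:250,220:320,::-1],(600,600),interpolation=2))
E
```

```text
t 6.0 pos [556.3  24.8 188.6] rot [-3.141e+00  2.000e-03  9.900e-02] open 0.138 F [-1.   0.1 -6.5] j [-0.07  0.44  1.77  0.    0.93  1.4 ]
turn (tool) [-0.0005  0.0021  0.0011]  shift now-frame mm [   2.1 -236.2    8.7]  shift after-turn frame [   1.8 -236.2    8.6]
```

View pics/lift.png

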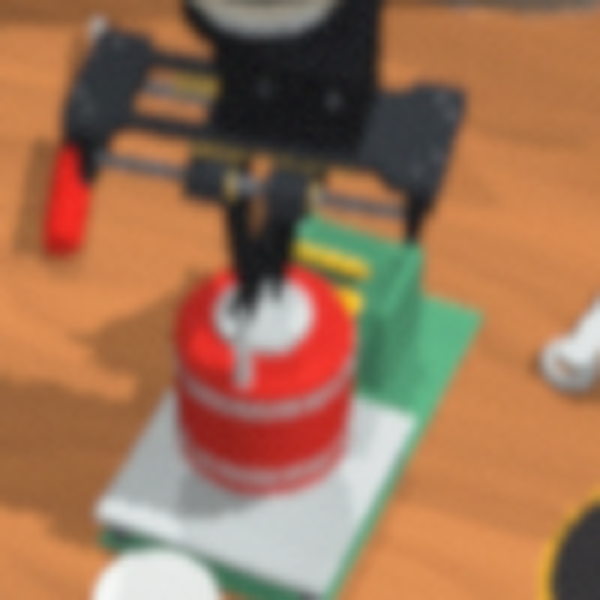

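The can is lifted clear and upright (-6.5 N, about the right weight). Carrying it to the mat, ramping gently.

Request:
play_rows(moves=[[0,-0.006,0,0,0,0,0],[0,-0.012,0,0,0,0,0],[0,-0.018,0,0,0,0,0],[0,-0.02,0,0,0,0,0],[0,-0.02,0,0,0,0,0],[0,-0.02,0,0,0,0,0],[0,-0.02,0,0,0,0,0],[0,-0.02,0,0,0,0,0]])

```text
t: 6.85
eef_pos: [540.5, 168.5, 186.5]
tcp_rot: [-3.141, 0.006, 0.097]
ft_force: [0.2, -0.6, -6.6]
opening: 0.136
```

Request:
play_rows(moves=[[0,-0.02,0,0,0,0,0],[0,-0.02,0,0,0,0,0],[0,-0.014,0,0,0,0,0],[0,-0.008,0,0,0,0,0],[0,0,0,0,0,0,0],[0,0,0,0,0,0,0],[0,0,0,0,0,0,0]])

```text
t: 7.55
eef_pos: [531.4, 237.8, 185.0]
tcp_rot: [-3.141, 0.009, 0.101]
ft_force: [0.9, -0.5, -6.7]
opening: 0.14
```

```bash
python3 - <<'E'
from h import *
go([535,260,131],[np.pi,0,.098])
C=read_camera("scene")
cv2.imwrite("pics/car.png",cv2.resize(C["img"][150:290,260:400,::-1],(600,600),interpolation=2))
E
```

```text
t 7.55 pos [531.4 237.8 185. ] rot [-3.141  0.009  0.101] open 0.14 F [ 0.9 -0.5 -6.7] j [0.31 0.48 1.71 0.   0.96 1.77]
turn (tool) [-0.001   0.0091  0.0031]  shift now-frame mm [  6.3 -21.7  54. ]  shift after-turn frame [  5.7 -21.7  54. ]
```

View pics/car.png

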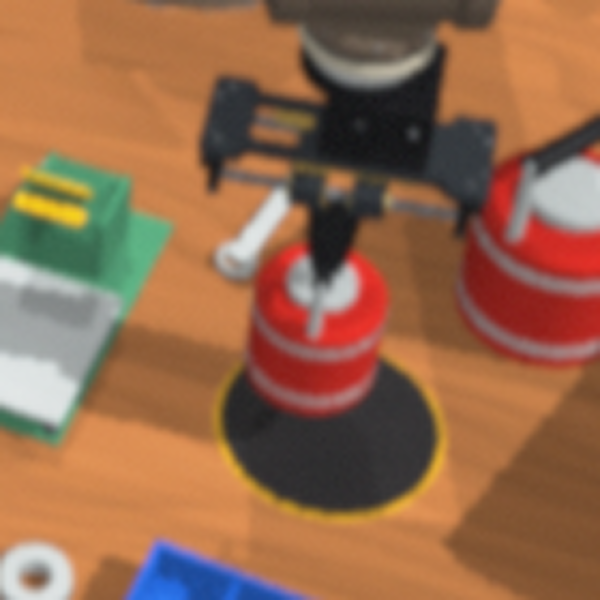

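Request:
play_rows(moves=[[0.003,-0.01,0,0,0.004,0,0],[0.003,-0.01,0,0,0.005,0,0],[0,0,0.01,0,0,0,0],[0,0,0.012,0,0,0,0],[0,0,0.012,0,0,0,0],[0,0,0.006,0,0,0,0],[0,0,0,0,0,0,0],[0,0,0,0,0,0,0]])

```text
t: 8.4
eef_pos: [535.8, 258.5, 140.0]
tcp_rot: [-3.141, 0.002, 0.099]
ft_force: [-0.2, 0.5, -5.1]
opening: 0.137
```

```bash
python3 - <<'E'
from h import *
go([535,260,131],[np.pi,0,.098])
E
```

```text
t 8.4 pos [535.8 258.5 140. ] rot [-3.141e+00  2.000e-03  9.900e-02] open 0.137 F [-0.2  0.5 -5.1] j [0.34 0.55 1.73 0.   0.87 1.81]
turn (tool) [-0.0003  0.0016  0.0008]  shift now-frame mm [-0.6 -1.6  9. ]  shift after-turn frame [-0.6 -1.6  9. ]
```

Request:
play_rows(moves=[[0,0,0.003,0,0,0,0],[0,0,0.003,0,0,0,0],[0,0,0.002,0,0,0,0],[0,0,0,0,0,0,0]])

```text
t: 8.8
eef_pos: [536.2, 258.4, 132.3]
tcp_rot: [-3.141, -0.0, 0.098]
ft_force: [-0.1, 0.5, -6.1]
opening: 0.14
```

```bash
python3 - <<'E'
from h import *
go([535,260,131],[np.pi,0,.098])
E
```

```text
t 8.8 pos [536.2 258.4 132.3] rot [-3.141 -0.     0.098] open 0.14 F [-0.1  0.5 -6.1] j [0.34 0.56 1.73 0.   0.85 1.81]
turn (tool) [-0.0007 -0.      0.0005]  shift now-frame mm [-1.1 -1.7  1.3]  shift after-turn frame [-1.1 -1.7  1.3]
```

Request:
play_rows(moves=[[0,0,0.001,0,0,0,0],[0,0,0.001,0,0,0,0],[0,0,0.001,0,0,0,0],[0,0,0,0,0,0,0]])

```text
t: 9.2
eef_pos: [536.7, 258.8, 130.1]
tcp_rot: [-3.14, -0.002, 0.098]
ft_force: [-0.3, -0.4, -6.2]
opening: 0.14
```

Request:
play_rows(moves=[[0,0,0.001,0,0,0,0],[0,0,0.001,0,0,0,0],[0,0,0,0,0,0,0]])

```text
t: 9.5
eef_pos: [537.2, 258.9, 130.2]
tcp_rot: [-3.14, -0.005, 0.099]
ft_force: [0.6, -0.1, -6.2]
opening: 0.139
```

Request:
play_rows(moves=[[0,0,0.002,0,0,0,0],[0,0,0.002,0,0,0,0],[0,0,0,0,0,0,0]])

```text
t: 9.8
eef_pos: [538.4, 259.3, 130.5]
tcp_rot: [-3.139, -0.01, 0.099]
ft_force: [-0.6, 0.4, -6.6]
opening: 0.14
```

```bash
python3 - <<'E'
from h import *
go([535,260,131],[np.pi,0,.098]); s=state(); print(s["tau"].round(1),s["moment"].round(2))
C=read_camera("scene");T=read_camera("top")
cv2.imwrite("pics/car2.png",np.hstack([cv2.resize(C["img"][150:290,260:400,::-1],(400,400),interpolation=2),cv2.resize(T["img"][130:270,90:230,::-1],(400,400),interpolation=2)]))
cv2.imwrite("pics/car3.png",C["img"][:,:,::-1])
E
```

```text
t 9.8 pos [538.4 259.3 130.5] rot [-3.139 -0.01   0.099] open 0.14 F [-0.6  0.4 -6.6] j [0.34 0.56 1.74 0.   0.83 1.81]
turn (tool) [-0.003  -0.0099  0.0009]  shift now-frame mm [-3.3 -1.  -0.5]  shift after-turn frame [-3.3 -1.  -0.5]
[  0.  -65.4 -23.1   0.    0.    0. ] [ 0.07  0.05 -0.04]
```

View pics/car2.png

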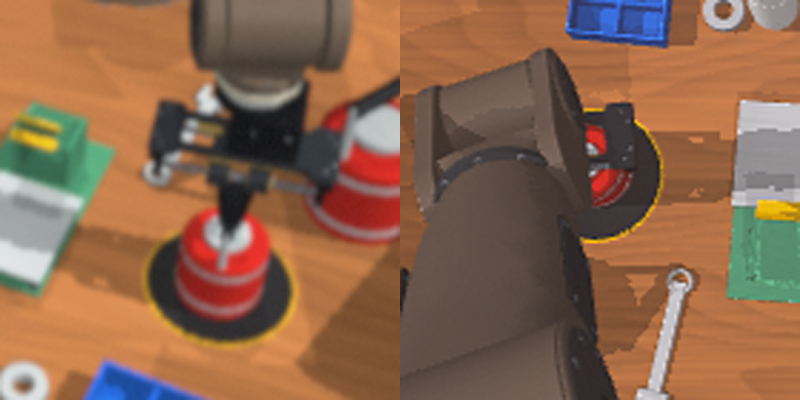

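View pics/car3.png

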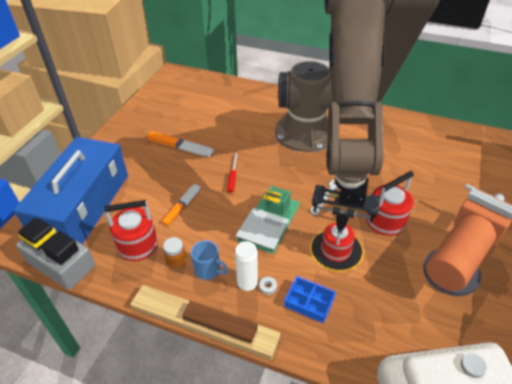

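Request:
play_rows(moves=[[-0.003,0,0.004,0,-0.01,0,0],[0,0,0,0,0,0,0]])

```text
t: 10.1
eef_pos: [540.4, 259.9, 130.2]
tcp_rot: [-3.137, -0.013, 0.099]
ft_force: [-0.5, 0.4, -5.9]
opening: 0.135
```

```bash
python3 - <<'E'
from h import *
go([535,260,131],[np.pi,0,.098])
E
```

```text
t 10.1 pos [540.4 259.9 130.2] rot [-3.137 -0.013  0.099] open 0.135 F [-0.5  0.4 -5.9] j [0.34 0.56 1.73 0.   0.83 1.81]
turn (tool) [-0.005  -0.0129  0.001 ]  shift now-frame mm [-5.3 -0.7 -0.9]  shift after-turn frame [-5.3 -0.7 -0.8]
```

```bash
python3 - <<'E'
from h import *
T=read_camera("top");C=read_camera("scene")
for z in(150,180,200): print(z,onz(T,116,223,z).round(),onz(T,90,254,z).round(), onz(C,384,190,z).round(),onz(C,411,174,z).round())
print(tri(T,(116,223),C,(384,190)),tri(T,(90,254),C,(411,174)))
I=cv2.resize(C["img"][160:285,300:425,::-1],(800,800),interpolation=2)[:600]
cv2.imwrite("pics/car4.png",I)
E
```

```text
150 [414. 356. 150.] [318. 432. 150.] [379. 353. 150.] [278. 420. 150.]
180 [413. 346. 180.] [319. 420. 180.] [411. 353. 180.] [313. 418. 180.]
200 [412. 339. 200.] [320. 413. 200.] [432. 352. 200.] [336. 416. 200.]
(array([412.15789103, 349.367212  , 179.4357292 ]), np.float64(6.804642816452521)) (array([319.31388651, 417.84714073, 185.6425806 ]), np.float64(0.7427725570401055))
```

View pics/car4.png

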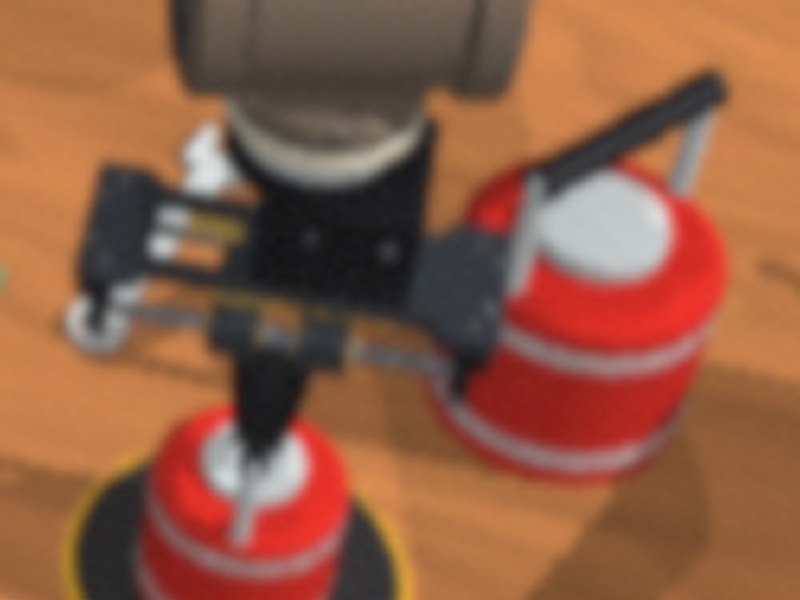

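The descent stops at TCP z ≈ 130, exactly where the can's underside should meet the 3 mm mat, and nothing else is near. The can is on the mat, so I'm releasing; any drop is under 2 mm.

Request:
play_rows(moves=[[0,0,0,0,0,0,20],[0,0,0,0,0,0,20],[0,0,0,0,0,0,30],[0,0,0,0,0,0,40],[0,0,0,0,0,0,60],[0,0,0,0,0,0,60],[0,0,0,0,0,0,60]])

```text
t: 10.9
eef_pos: [539.3, 260.0, 128.4]
tcp_rot: [-3.137, -0.009, 0.099]
ft_force: [-0.1, -0.8, 0.0]
opening: 0.557
```

```bash
python3 - <<'E'
from h import *
go([535,260,230],[np.pi,0,.098])
C=read_camera("scene")
I=cv2.resize(C["img"][160:285,300:425,::-1],(800,800),interpolation=2)[200:]
cv2.imwrite("pics/rel.png",I)
E
```

```text
t 10.9 pos [539.3 260.  128.4] rot [-3.137 -0.009  0.099] open 0.557 F [-0.1 -0.8  0. ] j [0.34 0.57 1.73 0.   0.83 1.81]
turn (tool) [-0.0045 -0.0092  0.0012]  shift now-frame mm [  -3.3   -0.9 -101.6]  shift after-turn frame [  -4.2   -0.5 -101.6]
```

View pics/rel.png

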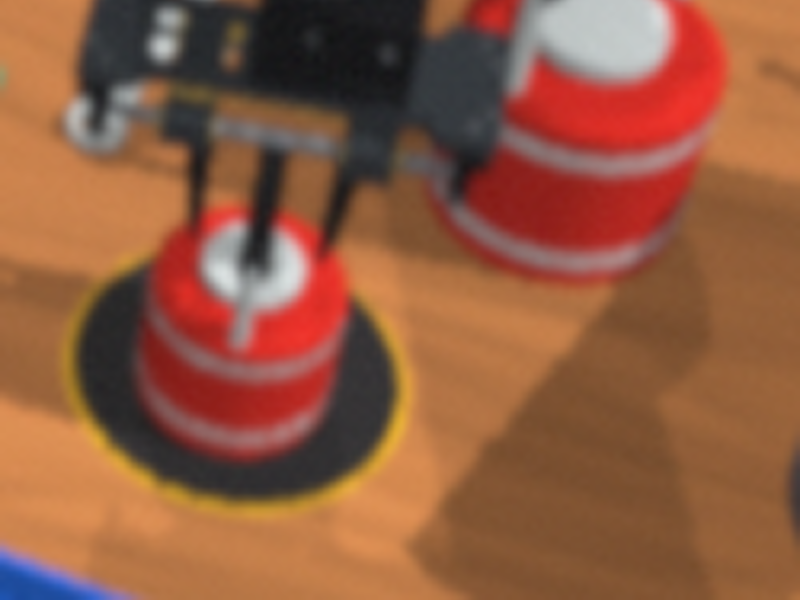

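The can stands upright near the mat's centre with the fingers clear (Fz 0). Retreating upward, then over to the scraper.

Request:
play_rows(moves=[[0,0,-0.005,0,0,0,100],[0,0,-0.01,0,0,0,100],[0,0,-0.02,0,0,0,100],[0,0,-0.03,0,0,0,100],[0,0,-0.03,0,0,0,100],[0,0,0,0,0,0,100]])

```text
t: 11.55
eef_pos: [538.4, 259.4, 230.0]
tcp_rot: [-3.137, -0.009, 0.099]
ft_force: [0.2, -0.2, -0.6]
opening: 0.989
```

Request:
play_rows(moves=[[0,0.02,0,-0.004,-0.009,0.09,100],[0,0.035,0,0,0,0.1,100],[0,0.035,0,0,0,0,100],[0,0.035,0,0,0,0,100],[0,0.035,0,0,0,0,100],[0,0.035,0,0,0,0,100],[0,0.035,0,0,0,0,100],[0,0.035,0,0,0,0,100]])

```text
t: 12.35
eef_pos: [518.7, -10.0, 232.0]
tcp_rot: [-3.139, -0.004, -0.092]
ft_force: [0.7, -0.8, -0.1]
opening: 0.997
```

```bash
python3 - <<'E'
from h import *
go([565,-282,200],[np.pi,0,-.094])
E
```

```text
t 12.35 pos [518.7 -10.  232. ] rot [-3.139 -0.004 -0.092] open 0.997 F [ 0.7 -0.8 -0.1] j [-0.15  0.34  1.81  0.    0.99  1.51]
turn (tool) [-0.0026 -0.0037  0.0018]  shift now-frame mm [ 71.  266.7  31.6]  shift after-turn frame [ 71.6 266.5  32. ]
```

Request:
play_rows(moves=[[0.009,0.033,0.003,0,-0.003,0,100],[0.009,0.033,0.003,0,0,0,100],[0.009,0.033,0.003,0,0,0,100],[0.009,0.033,0.003,0,0,0,100],[0.009,0.033,0.003,0,0,0,100],[0.009,0.033,0.003,0,0,0,100],[0.006,0.022,0.003,0,0,0,100],[0,0,0,0,0,0,100]])

```text
t: 13.15
eef_pos: [556.5, -247.9, 211.0]
tcp_rot: [-3.139, -0.002, -0.097]
ft_force: [-0.5, 0.7, -1.1]
opening: 0.999
```

Request:
play_rows(moves=[[0,0,0,0,0,0,100],[0,0,0,0,0,0,100]])

```text
t: 13.35
eef_pos: [555.9, -247.1, 210.9]
tcp_rot: [-3.139, -0.001, -0.097]
ft_force: [-0.5, -0.3, 0.2]
opening: 1.001
```

```bash
python3 - <<'E'
from h import *
go([565,-282,60],[np.pi,0,-.094])
T=read_camera("top");C=read_camera("scene")
cv2.imwrite("pics/t2.png",T["img"][:,:,::-1])
f=lambda C,n,b,k:cv2.imwrite(n,cv2.resize(C["img"][b[1]:b[3],b[0]:b[2],::-1],None,fx=k,fy=k,interpolation=2))
f(C,"pics/s2.png",(145,130,305,250),5)
f(T,"pics/mat2.png",(125,155,255,245),6)
E
```

```text
t 13.35 pos [ 555.9 -247.1  210.9] rot [-3.139e+00 -1.000e-03 -9.700e-02] open 1.001 F [-0.5 -0.3  0.2] j [-0.53  0.48  1.62  0.    1.03  1.14]
turn (tool) [-0.0028 -0.0008 -0.0032]  shift now-frame mm [ 12.3  34.3 150.8]  shift after-turn frame [ 12.3  33.9 150.9]
```

View pics/s2.png

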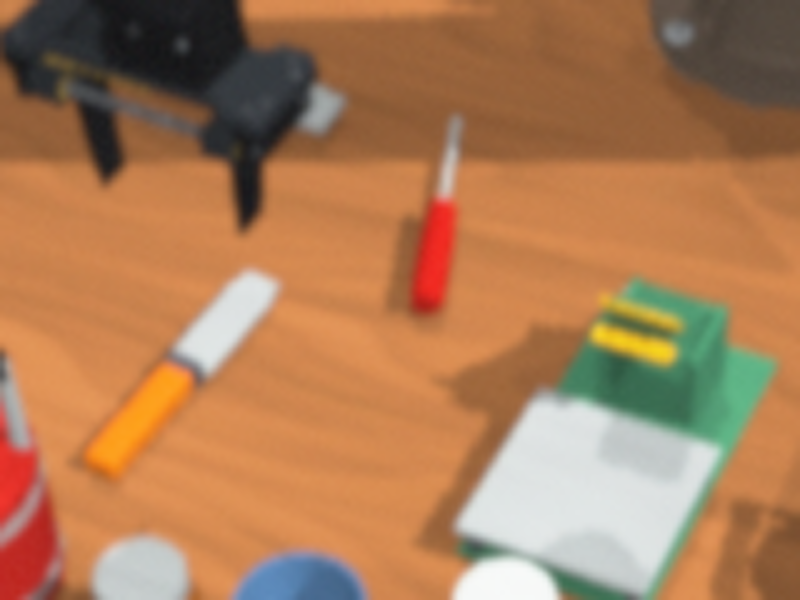

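View pics/mat2.png

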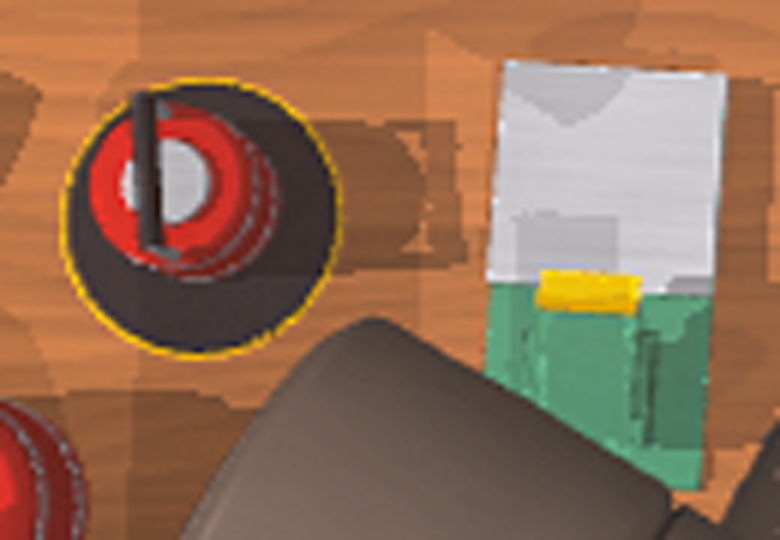

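```bash
python3 - <<'E'
from h import *
T=read_camera("top");C=read_camera("scene")
fT=lambda x,y:((x+.5)/6-.5+125,(y+.5)/6-.5+155)
fS=lambda x,y:((x+.5)/5-.5+145,(y+.5)/5-.5+130)
print("mat",onz(T,*fT(201.5,217),3).round(1),"cap",onz(T,*fT(165,181),95).round(1))
print("lip far T",[onz(T,*fT(*p),99.3).round(1) for p in((539,270),(643,277))])
print("lip near T",[onz(T,*fT(*p),106).round(1) for p in((535,308),(640,315))])
print("lowlip S",[onz(C,*fS(*p),99.3).round(1) for p in((590,343),(674,365))])
print("uplip S",[onz(C,*fS(*p),115.6).round(1) for p in((603,300),(683,322))])
print("plate", [onz(T,*fT(*p),30).round(1) for p in((504,59),(728,74),(714,292),(486,282))])
E
```

```text
mat [535.2 260.2   3. ] cap [543.4 259.9  95. ]
lip far T [array([494.1,  53. ,  99.3]), array([490.4,  -3.7,  99.3])]
lip near T [array([472.7,  54.3, 106. ]), array([469.1,  -2.6, 106. ])]
lowlip S [array([ 4.962e+02, -3.000e-01,  9.930e+01]), array([495.7,  55.9,  99.3])]
uplip S [array([ 4.723e+02, -3.000e-01,  1.156e+02]), array([473.1,  53.7, 115.6])]
plate [array([624.4,  81.4,  30. ]), array([615.8, -48.5,  30. ]), array([489., -41.,  30.]), array([494.5,  89.7,  30. ])]
```

Can is 8 mm from the mat's centre, well inside the limit. Slot mouth comes out at about (476, 25.5, 100), yaw -3.5°. Now the scraper grasp.

Request:
play_rows(moves=[[0.006,0.017,0,0,0,0,100],[0.006,0.017,0,0,0,0,100],[0,0,0,0,0,0,100],[0,0,0.03,0,0,0,100],[0,0,0.04,0,0,0,100],[0,0,0.03,0,0,0,100],[0,0,0.02,0,0,0,100],[0,0,0,0,0,0,100]])

```text
t: 14.35
eef_pos: [567.1, -286.8, 88.3]
tcp_rot: [-3.141, -0.005, -0.098]
ft_force: [-0.5, -0.2, -0.0]
opening: 1.001
```

Request:
play_rows(moves=[[0,0,0,0,0,0,100]])

```text
t: 14.45
eef_pos: [567.3, -287.1, 88.5]
tcp_rot: [-3.141, -0.005, -0.098]
ft_force: [0.0, -0.7, 0.1]
opening: 1.003
```

```bash
python3 - <<'E'
from h import *
go([565,-282,16],[np.pi,0,-.094])
C=read_camera("scene")
cv2.imwrite("pics/s3.png",cv2.resize(C["img"][130:250,125:285,::-1],None,fx=5,fy=5,interpolation=2))
E
```

```text
t 14.45 pos [ 567.3 -287.1   88.5] rot [-3.141 -0.005 -0.098] open 1.003 F [ 0.  -0.7  0.1] j [-0.57  0.66  1.66  0.    0.81  1.09]
turn (tool) [-0.0008 -0.005  -0.0041]  shift now-frame mm [-3.1 -4.8 72.5]  shift after-turn frame [-2.7 -4.9 72.5]
```

View pics/s3.png

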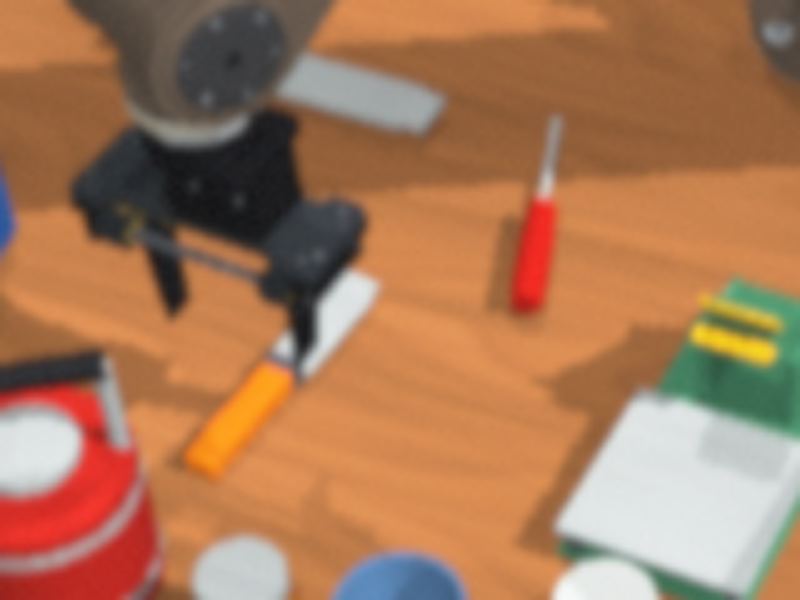

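Request:
play_rows(moves=[[-0.003,-0.005,0.01,0,-0.005,-0.004,100],[0,0,0.02,0,0,0,100],[0,0,0.015,0,0,0,100],[0,0,0,0,0,0,100],[0,0,0,0,0,0,100]])

```text
t: 15.0
eef_pos: [566.1, -281.7, 45.6]
tcp_rot: [3.139, -0.005, -0.093]
ft_force: [-0.3, 0.3, 0.2]
opening: 1.0
```

```bash
python3 - <<'E'
from h import *
go([565,-282,16],[np.pi,0,-.094])
E
```

```text
t 15.0 pos [ 566.1 -281.7   45.6] rot [ 3.139 -0.005 -0.093] open 1.0 F [-0.3  0.3  0.2] j [-0.57  0.72  1.7   0.    0.72  1.1 ]
turn (tool) [ 0.0023 -0.0052  0.0009]  shift now-frame mm [-1.2  0.3 29.6]  shift after-turn frame [-1.1  0.4 29.6]
```

Request:
play_rows(moves=[[0,0,0.012,0.002,-0.005,0,100],[0,0,0.01,0,0,0,100],[0,0,0.005,0,0,0,100],[0,0,0,0,0,0,100],[0,0,0,0,0,0,100]])

```text
t: 15.5
eef_pos: [566.7, -282.1, 17.4]
tcp_rot: [3.141, -0.001, -0.093]
ft_force: [-0.8, 0.7, 0.4]
opening: 1.003
```

```bash
python3 - <<'E'
from h import *
go([565,-282,16.5],[np.pi,0,-.094])
E
```

```text
t 15.5 pos [ 566.7 -282.1   17.4] rot [ 3.141e+00 -1.000e-03 -9.300e-02] open 1.003 F [-0.8  0.7  0.4] j [-0.57  0.76  1.7  -0.    0.68  1.1 ]
turn (tool) [ 0.001  -0.0013  0.0009]  shift now-frame mm [-1.7  0.1  0.9]  shift after-turn frame [-1.7  0.1  0.9]
```

Request:
play_rows(moves=[[0,0,0,0,0,0,0],[0,0,0,0,0,0,0],[0,0,0,0,0,0,0],[0,0,0,0,0,0,0],[0,0,0,0,0,0,0],[0,0,0,0,0,0,0],[0,0,0,0,0,0,0],[0,0,0,0,0,0,0]])

```text
t: 16.3
eef_pos: [567.1, -282.4, 18.6]
tcp_rot: [3.14, -0.003, -0.093]
ft_force: [-0.8, 0.0, -0.2]
opening: 0.383
```

Request:
play_rows(moves=[[0,0,0,0,0,0,0],[0,0,0,0,0,0,0],[0,0,0,0,0,0,0],[0,0,0,0,0,0,0],[0,0,0,0,0,0,0]])

```text
t: 16.8
eef_pos: [567.2, -282.5, 18.6]
tcp_rot: [3.14, -0.003, -0.093]
ft_force: [-0.6, 0.6, 0.4]
opening: 0.25
```

Request:
play_rows(moves=[[0,0,-0.01,0,0,0,0],[0,0,-0.02,0,0,0,0],[0,0,-0.03,0,0,0,0],[0,0,-0.03,0,0,0,0],[0,0,-0.03,0,0,0,0],[0,0,0,0,0,0,0],[0,0,0,0,0,0,0]])

```text
t: 17.5
eef_pos: [566.0, -281.5, 145.2]
tcp_rot: [3.141, -0.001, -0.093]
ft_force: [0.3, -0.2, -2.2]
opening: 0.253
```

```bash
python3 - <<'E'
from h import *
go([565,-282,216.5],[np.pi,0,-.094])
C=read_camera("scene")
cv2.imwrite("pics/s4.png",cv2.resize(C["img"][100:220,125:285,::-1],None,fx=5,fy=5,interpolation=2))
T=read_camera("top")
cv2.imwrite("pics/t4.png",cv2.resize(T["img"][150:250,250:380,::-1],None,fx=6,fy=6,interpolation=2))
E
```

```text
t 17.5 pos [ 566.  -281.5  145.2] rot [ 3.141e+00 -1.000e-03 -9.300e-02] open 0.253 F [ 0.3 -0.2 -2.2] j [-0.57  0.59  1.63 -0.    0.92  1.1 ]
turn (tool) [ 0.0006 -0.0009  0.0009]  shift now-frame mm [ -0.9   0.6 -71.3]  shift after-turn frame [ -0.9   0.6 -71.3]
```

View pics/s4.png

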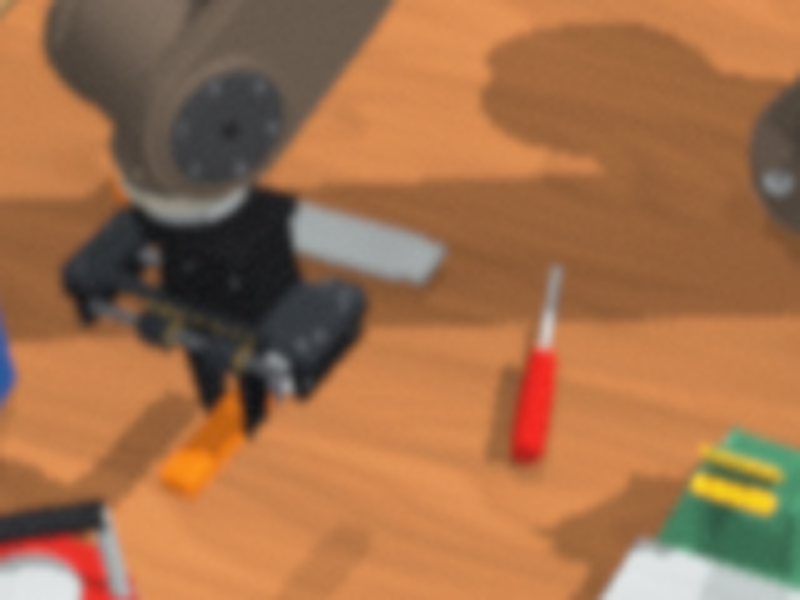

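View pics/t4.png

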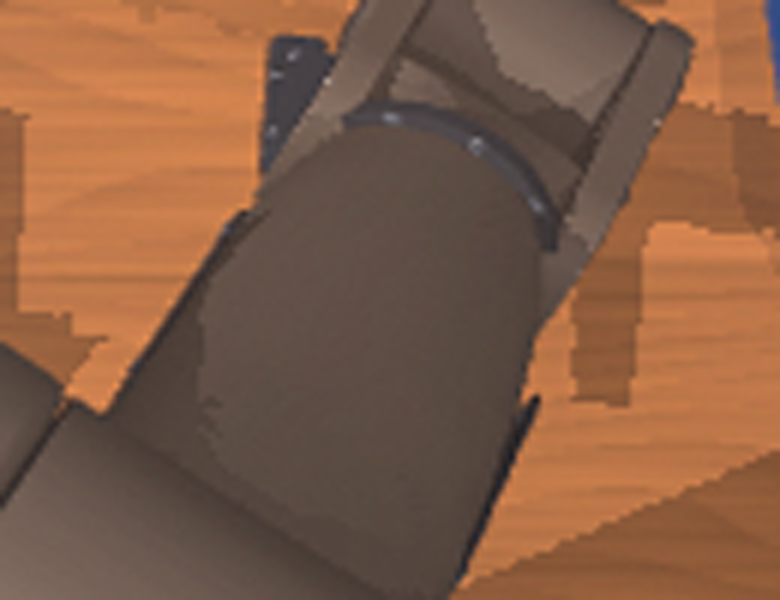

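Scraper held: opening 0.25 = 24 mm, weight about 2 N. Next I tilt to the slot angle while still clear, then go to the pre-insert pose.

```bash
cat >> h.py <<'E'
YA=np.radians(-3.5); o_=np.array([np.cos(YA),np.sin(YA),0]); z_=np.array([0,0,1.]); l_=np.array([-o_[1],o_[0],0])
A35=np.radians(35); HX=np.cos(A35)*o_+np.sin(A35)*z_; HZ=-np.sin(A35)*o_+np.cos(A35)*z_
M=np.array([476,25.5,100.]); RPY=[np.pi,-A35,YA]
TIP=np.array([-127.4,0,9.6])
def tcp_for(s): return M+s*HX-TIP[0]*HX+TIP[2]*HZ
def rel():
    s=state();R=Ro.from_euler("xyz",s["tcp_rot"]);d=s["eef_pos"]+R.apply(TIP)-M
    print("tip in holder",np.round([d@HX,d@l_,d@HZ],1))
E
python3 - <<'E'
from h import *
go([566,-281,225],RPY)
print(tcp_for(60),tcp_for(-80))
E
```

```text
t 17.6 pos [ 566.  -281.6  144.5] rot [ 3.141 -0.    -0.093] open 0.251 F [ 0.3 -0.1 -1.5] j [-0.57  0.59  1.63 -0.    0.92  1.1 ]
turn (tool) [ 0.0101  0.6105 -0.0309]  shift now-frame mm [ -0.   -0.5 -80.5]  shift after-turn frame [ 46.1  -0.6 -66. ]
[623.72670433  16.4646477  215.3520838 ] [509.25932185  23.46577273 135.05138271]
```

Request:
play_rows(moves=[[0,0,-0.025,0,0,0,0],[0,0,-0.03,0,0,0,0],[0,0,-0.025,0,0,-0.031,0],[0,0,0,0,0.1,0,0],[0,0,0,0,0.1,0,0],[0,0,0,0,0.1,0,0],[0,0,0,0,0.1,0,0],[0,0,0,0,0.1,0,0]])

```text
t: 18.4
eef_pos: [564.7, -280.7, 217.5]
tcp_rot: [-3.137, -0.501, -0.064]
ft_force: [1.1, 1.6, -0.9]
opening: 0.246
```

```bash
python3 - <<'E'
from h import *
go([623.7,16.5,215],RPY)
E
```

```text
t 18.4 pos [ 564.7 -280.7  217.5] rot [-3.137 -0.501 -0.064] open 0.246 F [ 1.1  1.6 -0.9] j [-0.68  0.39  1.87  0.58  0.54  0.5 ]
turn (tool) [-0.0025  0.1103 -0.003 ]  shift now-frame mm [  33.7 -300.3   22.5]  shift after-turn frame [  32.  -300.2   25.4]
```

Request:
play_rows(moves=[[0,0,0,0,0.11,0,0],[0.003,-0.015,0.003,0,0,0,0],[0.003,-0.025,0.003,0,0,0,0],[0.003,-0.025,0.003,0,0,0,0],[0.003,-0.025,0.003,0,0,0,0],[0.003,-0.025,0.003,0,0,0,0],[0.003,-0.025,0.003,0,0,0,0],[0.003,-0.025,0.003,0,0,0,0]])

```text
t: 19.2
eef_pos: [603.6, -108.7, 204.9]
tcp_rot: [-3.123, -0.564, -0.079]
ft_force: [-0.3, -0.3, -1.4]
opening: 0.249
```

```bash
python3 - <<'E'
from h import *
go([623.7,16.5,215],RPY)
E
```

```text
t 19.2 pos [ 603.6 -108.7  204.9] rot [-3.123 -0.564 -0.079] open 0.249 F [-0.3 -0.3 -1.4] j [-0.36  0.37  1.99  0.61  0.29  0.75]
turn (tool) [-0.009   0.0464 -0.0152]  shift now-frame mm [  14.  -126.4   -0.7]  shift after-turn frame [  16.  -126.2   -1.2]
```

```bash
cat > kin.py <<'E'
from h import *
from scipy.optimize import least_squares
D=[([185.8,-596.7,228.6],[3.1416,0,.302],.4915,1.5594),([486.6,-100.6,228.6],[3.139,-.003,.085],.31,1.87),([558.7,36.2,228.9],[3.1416,0,.1],.40,1.72),([557.4,24.9,156.8],[3.1416,0,.1],.48,1.8),([556.3,24.8,188.6],[3.1416,0,.1],.44,1.77),([535.8,258.5,140],[3.1416,0,.1],.55,1.73),([566.7,-282,17.4],[3.1416,0,-.09],.76,1.70),([566,-281.5,145.2],[3.1416,0,-.09],.59,1.63),([564.7,-280.7,217.5],[-3.137,-.501,-.064],.39,1.87),([603.6,-108.7,204.9],[-3.123,-.564,-.079],.37,1.99)]
def wc(p,rpy,d): return np.array(p)-d*Ro.from_euler("xyz",rpy).apply([0,0,1])
def fk(q,j2,j3):
    a0,h,L1,L2,e,d=q;b=j2+j3
    return a0+L1*np.sin(j2)+L2*np.sin(b)+e*np.cos(b), h+L1*np.cos(j2)+L2*np.cos(b)-e*np.sin(b)
def res(q):
    o=[]
    for p,r,a,b in D:
        w=wc(p,r,q[5]);R,Z=fk(q,a,b); o+=[np.hypot(w[0],w[1])-R,w[2]-Z]
    return np.array(o+list(1e-2*(q-q0)))
q0=np.array([0,350,450,450,0,250.])
s=least_squares(res,q0);q=s.x
if __name__=="__main__":
    print(q.round(),s.fun.round(1))
    for S in(60,20,0,-80):
        p=tcp_for(S);w=wc(p,RPY,q[5]);r=np.hypot(w[0],w[1])
        k=least_squares(lambda j:np.array(fk(q,*j))-[r,w[2]],[.4,1.9]).x
        print(S,p.round(),w.round(),k.round(2),"j5~",(np.pi-A35-k.sum()).round(3))
E
python3 kin.py
```

```text
[  1. 202. 585. 414.  40. 262.] [-0.1 -0.3  0.5  1.3 -0.5  0.4 -0.6 -2.  -1.  -1.5  0.7  1.3 -0.   0.1
  0.8  1.3  0.6 -1.6 -0.4  1.   0.  -1.5  1.3 -0.4  0.4  0.1]
60 [624.  16. 215.] [474.  26. 430.] [0.36 1.99] j5~ 0.182
20 [591.  18. 192.] [441.  28. 407.] [0.36 2.08] j5~ 0.088
0 [575.  19. 181.] [425.  29. 396.] [0.36 2.13] j5~ 0.039
-80 [509.  23. 135.] [359.  33. 350.] [0.39 2.32] j5~ -0.18
```

The fit shows wrist joint 5 would pass its limit (about -0.18, limit 0.06) at full insertion with this grasp. So I'll set the scraper down and regrasp it with the tool leaning the other way. First I work out which tilt to use.

```bash
python3 - <<'E'
from kin import *
T=read_camera("top");C=read_camera("scene")
print("bigcan bar",tri(T,(315,137),C,(146,204)),tri(T,(352,110),C,(108,208)))
print("jar",onz(T,289,128,75).round(),"mug",onz(T,258,129,90).round(),"spray",onz(T,219,122,160).round(),"sd",onz(T,274,222,10).round(),onz(T,285,250,10).round())
for dl in(15,20,25,30):
  for g in(17,0,-15):
    for S in(0,-80):
      t=A35-np.radians(dl); rp=[np.pi,-t,YA]
      p=M+(S+145-g)*HX+5*HZ; w=wc(p,rp,q[5]); r=np.hypot(w[0],w[1])
      k=least_squares(lambda j:np.array(fk(q,*j))-[r,w[2]],[.4,1.9])
      print(dl,g,S,k.x.round(2),"res",round(k.cost,2),"j5~",(np.pi-t-k.x.sum()).round(3))
E
```

```text
bigcan bar (array([ 693.82327921, -281.33286749,  164.89153989]), np.float64(25.845544893834894)) (array([ 766.5214698 , -379.89155076,  187.37642938]), np.float64(8.843274252288223))
jar [ 742. -195.   75.] mug [734. -90.  90.] spray [738.  36. 160.] sd [ 426. -146.   10.] [ 330. -183.   10.]
15 17 0 [0.39 1.96] res 0.0 j5~ 0.442
15 17 -80 [0.39 2.15] res 0.0 j5~ 0.249
15 0 0 [0.39 1.92] res 0.0 j5~ 0.481
15 0 -80 [0.39 2.11] res 0.0 j5~ 0.292
15 -15 0 [0.4  1.88] res 0.0 j5~ 0.514
15 -15 -80 [0.39 2.08] res 0.0 j5~ 0.329
20 17 0 [0.41 1.9 ] res 0.0 j5~ 0.569
20 17 -80 [0.4 2.1] res 0.0 j5~ 0.38
20 0 0 [0.41 1.86] res 0.0 j5~ 0.607
20 0 -80 [0.4  2.06] res 0.0 j5~ 0.422
20 -15 0 [0.42 1.82] res 0.0 j5~ 0.64
20 -15 -80 [0.4  2.02] res 0.0 j5~ 0.458
25 17 0 [0.43 1.85] res 0.0 j5~ 0.692
25 17 -80 [0.42 2.04] res 0.0 j5~ 0.507
25 0 0 [0.43 1.8 ] res 0.0 j5~ 0.729
25 0 -80 [0.42 2.  ] res 0.0 j5~ 0.547
25 -15 0 [0.44 1.77] res 0.0 j5~ 0.762
25 -15 -80 [0.42 1.97] res 0.0 j5~ 0.583
30 17 0 [0.45 1.79] res 0.0 j5~ 0.811
30 17 -80 [0.44 1.99] res 0.0 j5~ 0.628
30 0 0 [0.46 1.75] res 0.0 j5~ 0.848
30 0 -80 [0.44 1.95] res 0.0 j5~ 0.668
30 -15 0 [0.47 1.71] res 0.0 j5~ 0.881
30 -15 -80 [0.44 1.91] res 0.0 j5~ 0.703
```

Regrasp plan: 20° relative tilt, which leaves joint 5 at about 0.4 when fully home. I'll level the scraper and set it down at about (570,-185), which is clear of the other things.

Request:
play_rows(moves=[[0,0,0,0,-0.1,0,0],[0,0,0,0,-0.1,0,0],[0,0,0,0,-0.1,0,0],[0,0,0,0,-0.1,0,0],[0,0,0,0,-0.1,0,0],[0,0,0,0,-0.06,0,0],[0,0,0,0,0,0,0]])

```text
t: 20.0
eef_pos: [603.0, -107.6, 201.9]
tcp_rot: [-3.141, 0.009, -0.076]
ft_force: [-0.1, 0.6, -2.1]
opening: 0.251
```

```bash
python3 - <<'E'
from h import *
go([570,-185,100],[np.pi,0,-.061])
C=read_camera("scene")
cv2.imwrite("pics/s5.png",cv2.resize(C["img"][100:220,145:305,::-1],None,fx=5,fy=5,interpolation=2))
E
```

```text
t 20.0 pos [ 603.  -107.6  201.9] rot [-3.141  0.009 -0.076] open 0.251 F [-0.1  0.6 -2.1] j [-0.28  0.5   1.62 -0.    1.03  1.36]
turn (tool) [-0.0002  0.0086 -0.0154]  shift now-frame mm [-26.2  79.7 102.2]  shift after-turn frame [-28.3  79.3 101.9]
```

View pics/s5.png

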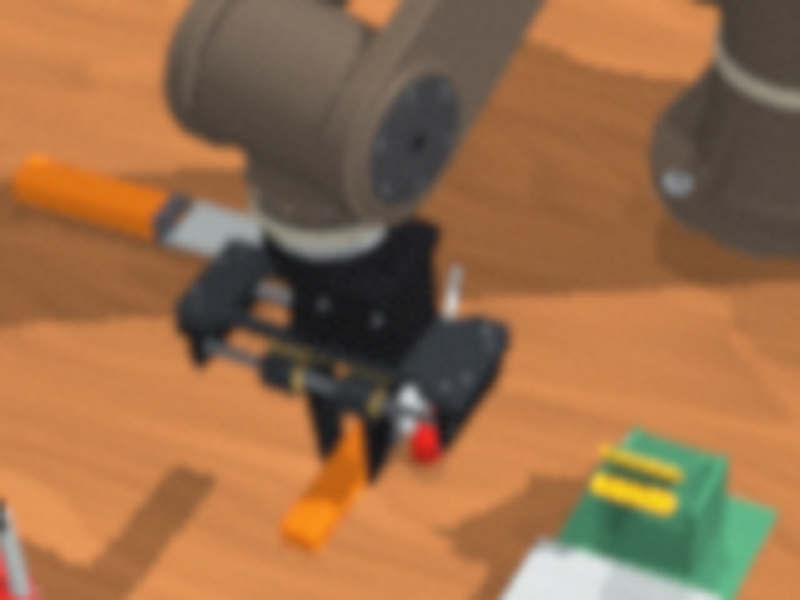

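Request:
play_rows(moves=[[-0.007,0.02,0,0,0.008,-0.015,0],[-0.007,0.02,0,0,0,0,0],[-0.007,0.02,0.02,0,0,0,0],[-0.007,0.02,0.03,0,0,0,0],[0,0,0.03,0,0,0,0],[0,0,0.02,0,0,0,0],[0,0,0,0,0,0,0],[0,0,0,0,0,0,0]])

```text
t: 20.85
eef_pos: [566.3, -189.9, 99.2]
tcp_rot: [3.13, -0.011, -0.068]
ft_force: [0.3, -0.1, -1.2]
opening: 0.252
```

```bash
python3 - <<'E'
from h import *
go([570,-185,19.5],[np.pi,0,-.061])
C=read_camera("scene")
cv2.imwrite("pics/s6.png",cv2.resize(C["img"][120:240,145:305,::-1],None,fx=5,fy=5,interpolation=2))
E
```

```text
t 20.85 pos [ 566.3 -189.9   99.2] rot [ 3.13  -0.011 -0.068] open 0.252 F [ 0.3 -0.1 -1.2] j [-0.43  0.6   1.76 -0.01  0.76  1.21]
turn (tool) [ 0.0113 -0.011  -0.0069]  shift now-frame mm [ 2.4 -6.  79.7]  shift after-turn frame [ 3.3 -5.1 79.7]
```

View pics/s6.png

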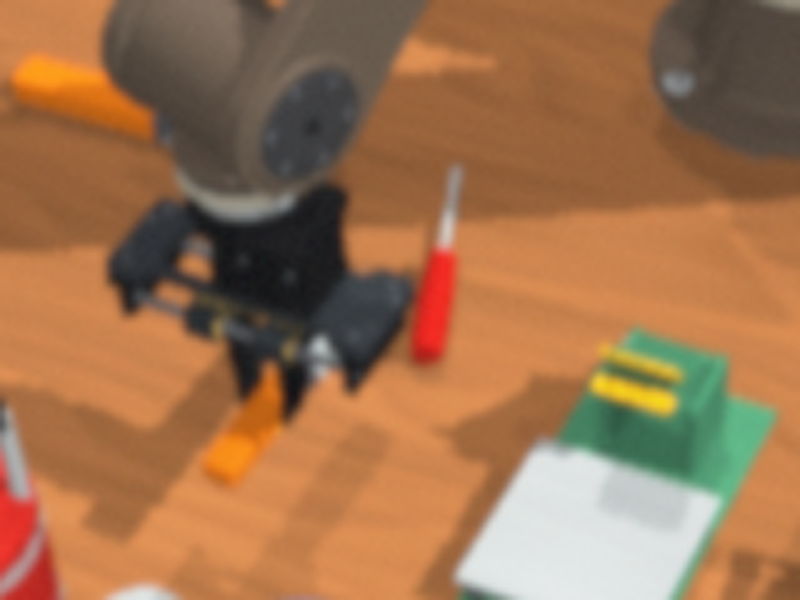

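Request:
play_rows(moves=[[0.003,0,0.015,0.011,-0.011,-0.007,0],[0,0,0.02,0,0,0,0],[0,0,0.02,0,0,0,0],[0,0,0.012,0,0,0,0],[0,0,0,0,0,0,0],[0,0,0,0,0,0,0]])

```text
t: 21.5
eef_pos: [573.1, -190.6, 32.7]
tcp_rot: [3.14, -0.007, -0.058]
ft_force: [-1.0, 0.5, -1.6]
opening: 0.25
```

```bash
python3 - <<'E'
from h import *
go([570,-190,19],[np.pi,0,-.061])
E
```

```text
t 21.5 pos [ 573.1 -190.6   32.7] rot [ 3.14  -0.007 -0.058] open 0.25 F [-1.   0.5 -1.6] j [-0.43  0.71  1.78  0.    0.65  1.2 ]
turn (tool) [ 0.002  -0.0067  0.0028]  shift now-frame mm [-3.2 -0.5 13.7]  shift after-turn frame [-3.2 -0.5 13.7]
```

Request:
play_rows(moves=[[-0.002,0,0.006,0,-0.007,0,0],[0,0,0.005,0,0,0,0],[0,0,0.003,0,0,0,0],[0,0,0,0,0,0,0]])

```text
t: 21.9
eef_pos: [572.0, -190.9, 19.6]
tcp_rot: [3.138, -0.002, -0.058]
ft_force: [0.9, 0.2, -2.4]
opening: 0.245
```

```bash
python3 - <<'E'
from h import *
go([570,-190,19],[np.pi,0,-.061])
E
```

```text
t 21.9 pos [ 572.  -190.9   19.6] rot [ 3.138e+00 -2.000e-03 -5.800e-02] open 0.245 F [ 0.9  0.2 -2.4] j [-0.43  0.73  1.78 -0.    0.63  1.2 ]
turn (tool) [ 0.0031 -0.002   0.003 ]  shift now-frame mm [-2.  -0.8  0.6]  shift after-turn frame [-2.  -0.8  0.6]
```

Request:
play_rows(moves=[[0,0,0,0,0,0,60],[0,0,0,0,0,0,60],[0,0,0,0,0,0,60],[0,0,0,0,0,0,60],[0,0,-0.01,0,0,0,60],[0,0,-0.02,0,0,0,60],[0,0,-0.02,0,0,0,60],[0,0,0,0,0,0,60]])

```text
t: 22.7
eef_pos: [572.4, -191.0, 73.7]
tcp_rot: [3.138, -0.003, -0.058]
ft_force: [-0.5, 0.3, 0.1]
opening: 0.601
```

Request:
play_rows(moves=[[0,0,0,0,-0.09,0,60],[0,0,0,0,-0.09,0,60],[0,0,0,0,-0.09,0,60],[0,0,0,0,-0.08,0,60],[0,0,0,0,0,0,60],[0,0,0,0,0,0,60]])

```text
t: 23.3
eef_pos: [571.4, -190.9, 73.8]
tcp_rot: [3.136, 0.357, -0.061]
ft_force: [0.5, 0.0, -0.4]
opening: 0.599
```

```bash
python3 - <<'E'
from h import *
go([582,-191.5,20],[np.pi,.349,-.058])
C=read_camera("scene");T=read_camera("top")
cv2.imwrite("pics/s7.png",cv2.resize(C["img"][120:240,145:305,::-1],None,fx=5,fy=5,interpolation=2))
cv2.imwrite("pics/t7.png",cv2.resize(T["img"][140:240,240:370,::-1],None,fx=6,fy=6,interpolation=2))
E
```

```text
t 23.3 pos [ 571.4 -190.9   73.8] rot [ 3.136  0.357 -0.061] open 0.599 F [ 0.5  0.  -0.4] j [-0.38  0.77  1.53 -0.12  1.19  1.31]
turn (tool) [ 0.0042  0.008  -0.0024]  shift now-frame mm [28.8 -0.3 46.7]  shift after-turn frame [28.4 -0.1 46.9]
```

View pics/s7.png

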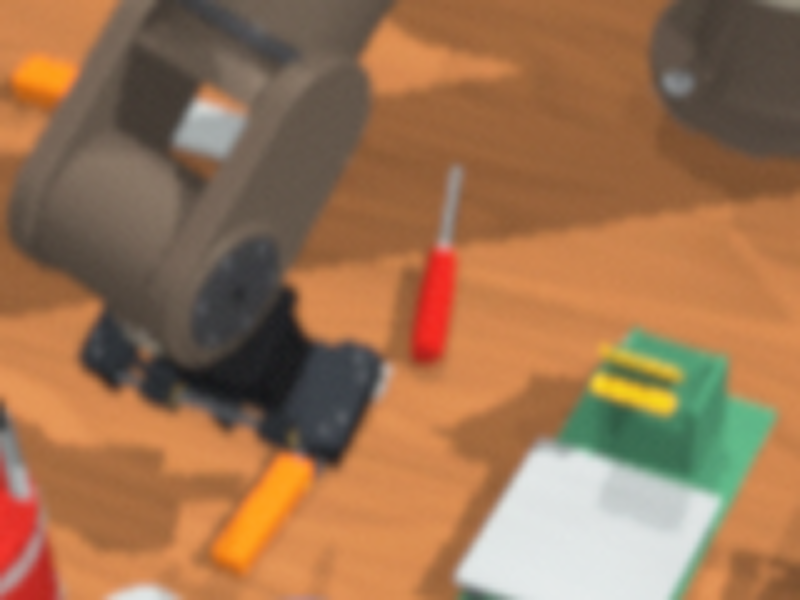

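View pics/t7.png

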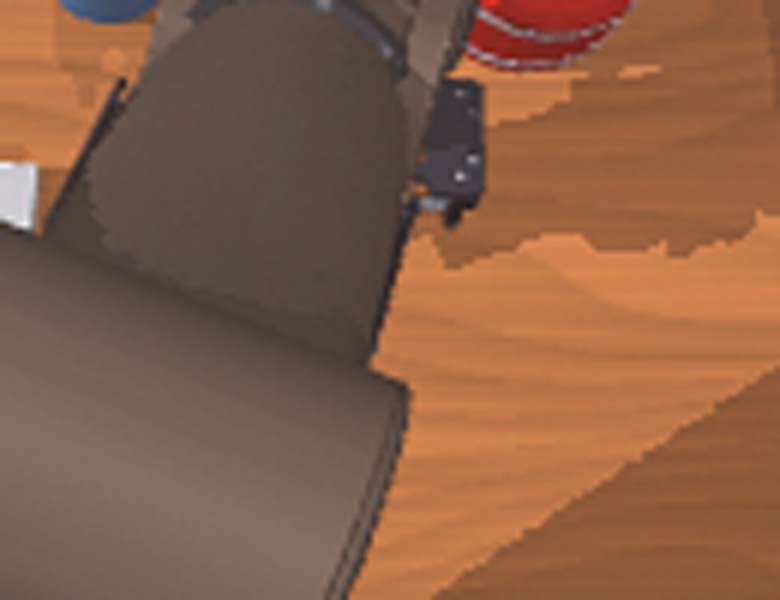

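```bash
python3 - <<'E'
from h import *
go([577,-191.2,20],[np.pi,.349,-.058])
C=read_camera("scene")
f=lambda x,y:((x+.5)/5-.5+145,(y+.5)/5-.5+120)
print(onz(C,*f(231,558),18).round(1))
T=read_camera("top"); print("bar T",[onz(T,315,137,z).round() for z in(165,185)],[onz(C,146,204,z).round() for z in (165,185)])
E
```

```text
t 23.4 pos [ 571.1 -191.    74.2] rot [ 3.136  0.357 -0.061] open 0.599 F [-0.3 -0.2 -0.3] j [-0.38  0.77  1.53 -0.12  1.19  1.31]
turn (tool) [ 0.0041  0.0082 -0.0027]  shift now-frame mm [24.5 -0.4 48.7]  shift after-turn frame [24.1 -0.1 48.9]
[ 641.4 -192.6   18. ]
bar T [array([ 687., -270.,  165.]), array([ 682., -267.,  185.])] [array([ 697., -295.,  165.]), array([ 712., -282.,  185.])]
```

Request:
play_rows(moves=[[0.008,0,0.012,0.004,0.008,0,60],[0.008,0,0.014,0,0,0,60],[0.008,0,0.012,0,0,0,60],[0,0,0.005,0,0,0,60],[0,0,0,0,0,0,60],[0,0,0,0,0,0,60]])

```text
t: 24.1
eef_pos: [578.7, -191.8, 20.8]
tcp_rot: [3.141, 0.348, -0.062]
ft_force: [-1.2, -0.2, -0.4]
opening: 0.605
```

```bash
python3 - <<'E'
from h import *
go([577,-191.2,20],[np.pi,.349,-.058])
E
```

```text
t 24.1 pos [ 578.7 -191.8   20.8] rot [ 3.141  0.348 -0.062] open 0.605 F [-1.2 -0.2 -0.4] j [-0.38  0.84  1.53 -0.12  1.1   1.32]
turn (tool) [-0.0008 -0.0009 -0.0034]  shift now-frame mm [-1.3 -0.5  1.4]  shift after-turn frame [-1.3 -0.5  1.4]
```

Request:
play_rows(moves=[[0,0,0.001,0,0,0,0],[0,0,0,0,0,0,0],[0,0,0,0,0,0,0],[0,0,0,0,0,0,0],[0,0,0,0,0,0,0],[0,0,0,0,0,0,0],[0,0,0,0,0,0,0],[0,0,0,0,0,0,0]])

```text
t: 24.9
eef_pos: [578.9, -191.9, 21.2]
tcp_rot: [3.14, 0.346, -0.062]
ft_force: [-0.0, -0.6, -1.5]
opening: 0.251
```

Request:
play_rows(moves=[[0,0,0,0,0,0,0],[0,0,0,0,0,0,0],[0,0,0,0,0,0,0]])

```text
t: 25.2
eef_pos: [578.9, -191.9, 21.2]
tcp_rot: [3.14, 0.346, -0.062]
ft_force: [-0.3, 0.3, -1.3]
opening: 0.248
```

```bash
python3 - <<'E'
from h import *
go([577,-191.2,20],[np.pi,.349,-.058])
E
```

```text
t 25.2 pos [ 578.9 -191.9   21.2] rot [ 3.14   0.346 -0.062] open 0.248 F [-0.3  0.3 -1.3] j [-0.38  0.84  1.53 -0.12  1.1   1.32]
turn (tool) [-0.0001 -0.0032 -0.0035]  shift now-frame mm [-1.4 -0.6  1.8]  shift after-turn frame [-1.4 -0.6  1.8]
```

Held. Updating the tip offset for the new grasp, then lifting.

Request:
play_rows(moves=[[-0.004,0,-0.01,0,0,0,0],[-0.008,0,-0.022,0,0,0,0],[-0.01,0,-0.028,0,0,0,0],[-0.01,0,-0.028,0,0,0,0],[-0.01,0,-0.028,0,0,0,0],[-0.01,0,-0.028,0,0,0,0],[-0.01,0,-0.028,0,0,0,0],[0,0,0,0,0,0,0]])

```text
t: 26.0
eef_pos: [578.0, -191.4, 215.6]
tcp_rot: [3.141, 0.346, -0.062]
ft_force: [-0.7, 0.1, -2.1]
opening: 0.249
```

```bash
cat >> h.py <<'E'
DL=0.346; RPY=[np.pi,-(A35-DL),YA]
def settip(L,dz=12.2):
    global TIP
    c,s=np.cos(DL),np.sin(DL); TIP=np.array([-L*c+dz*s,0,L*s+dz*c]); return TIP
settip(136)
def tcp_for(S,y=0,z=0): return M+S*HX+y*l_+z*HZ-Ro.from_euler("xyz",RPY).apply(TIP)
E
python3 - <<'E'
from h import *
print(TIP,tcp_for(60),tcp_for(-80))
go(tcp_for(60),RPY)
C=read_camera("scene")
cv2.imwrite("pics/s8.png",cv2.resize(C["img"][100:220,145:305,::-1],None,fx=5,fy=5,interpolation=2))
E
```

```text
[-123.8027243     0.           57.59970013] [629.26975495  16.1256202  222.41463647] [514.80237247  23.12674523 142.11393538]
t 26.0 pos [ 578.  -191.4  215.6] rot [ 3.141  0.346 -0.062] open 0.249 F [-0.7  0.1 -2.1] j [-0.38  0.62  1.4  -0.11  1.45  1.28]
turn (tool) [ 8.000e-04  6.107e-01 -3.000e-04]  shift now-frame mm [  33.8 -210.3  -19.6]  shift after-turn frame [  38.9 -210.3    3.5]
```

View pics/s8.png

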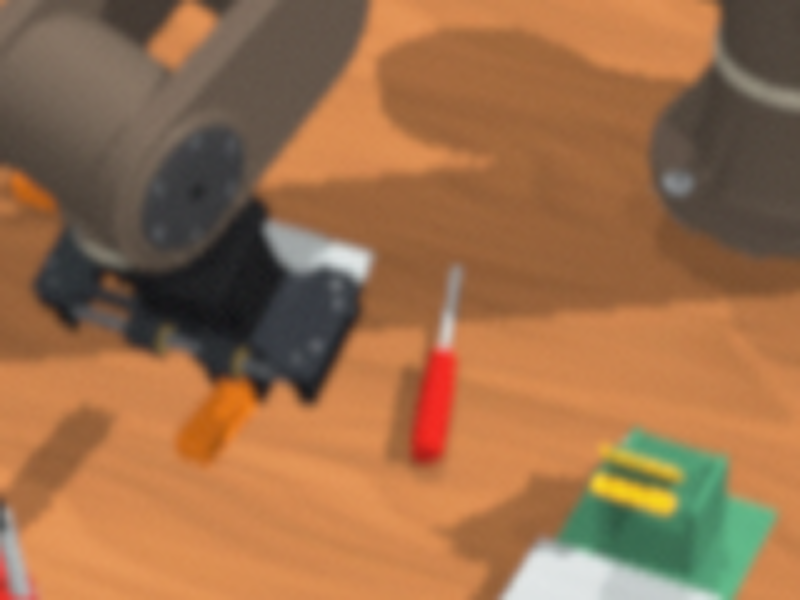

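Request:
play_rows(moves=[[0,0,0,0,0.1,0,0],[0,0,0,0,0.1,0,0],[0,0,0,0,0.1,0,0],[0,0,0,0,0.1,0,0],[0,0,0,0,0.1,0,0],[0,0,0,0,0.1,0,0],[0,0,0,0,0,0,0]])

```text
t: 26.75
eef_pos: [573.5, -189.4, 206.9]
tcp_rot: [-3.139, -0.263, -0.064]
ft_force: [-0.5, -0.1, -0.6]
opening: 0.253
```

Request:
play_rows(moves=[[0.005,-0.015,0,0,0,0,0],[0.005,-0.025,0,0,0,0,0],[0.005,-0.025,0,0,0,0,0],[0.005,-0.025,0,0,0,0,0],[0.005,-0.025,0,0,0,0,0],[0.005,-0.025,0,0,0,0,0],[0.005,-0.025,0,0,0,0,0],[0,0,0,0,0,0,0]])

```text
t: 27.55
eef_pos: [618.2, -21.7, 210.5]
tcp_rot: [-3.141, -0.233, -0.068]
ft_force: [-0.8, -0.2, -2.3]
opening: 0.249
```

```bash
python3 - <<'E'
from h import *
go(tcp_for(60),RPY)
rel()
E
```

```text
t 27.55 pos [618.2 -21.7 210.5] rot [-3.141 -0.233 -0.068] open 0.249 F [-0.8 -0.2 -2.3] j [-0.15  0.43  1.75  0.03  0.73  1.47]
turn (tool) [ 0.0012  0.0321 -0.0065]  shift now-frame mm [ 11.  -38.5  -9.6]  shift after-turn frame [ 11.5 -38.5  -9.2]
tip in holder [ 45.7 -37.7  -0.4]
```

Request:
play_rows(moves=[[0.005,-0.012,-0.004,0,0.016,-0.006,0],[0.005,-0.013,-0.004,0,0.016,0,0],[0,-0.013,0,0,0,0,0],[0,0,0,0,0,0,0],[0,0,0,0,0,0,0]])

```text
t: 28.05
eef_pos: [629.5, 17.7, 220.5]
tcp_rot: [3.139, -0.263, -0.061]
ft_force: [0.1, 0.2, -1.5]
opening: 0.251
```

```bash
python3 - <<'E'
from h import *
go(tcp_for(40),RPY)
rel()
C=read_camera("scene");T=read_camera("top")
cv2.imwrite("pics/s9.png",cv2.resize(C["img"][150:250,215:335,::-1],None,fx=6,fy=6,interpolation=2))
cv2.imwrite("pics/t9.png",cv2.resize(T["img"][140:240,180:310,::-1],None,fx=6,fy=6,interpolation=2))
E
```

```text
t 28.05 pos [629.5  17.7 220.5] rot [ 3.139 -0.263 -0.061] open 0.251 F [ 0.1  0.2 -1.5] j [-0.08  0.42  1.73  0.    0.72  1.55]
turn (tool) [ 0.003   0.0021 -0.0003]  shift now-frame mm [-18.4   1.6   5. ]  shift after-turn frame [-18.4   1.6   5. ]
tip in holder [59.   1.4 -1.3]
```

View pics/s9.png

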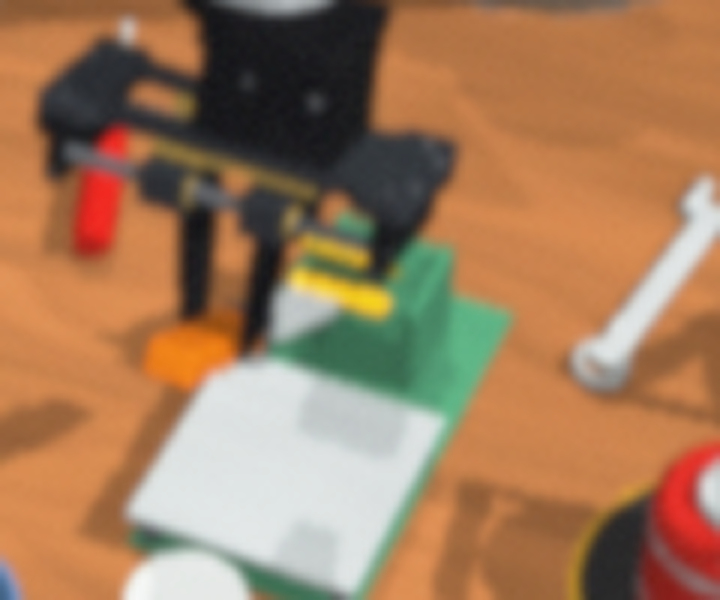

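View pics/t9.png

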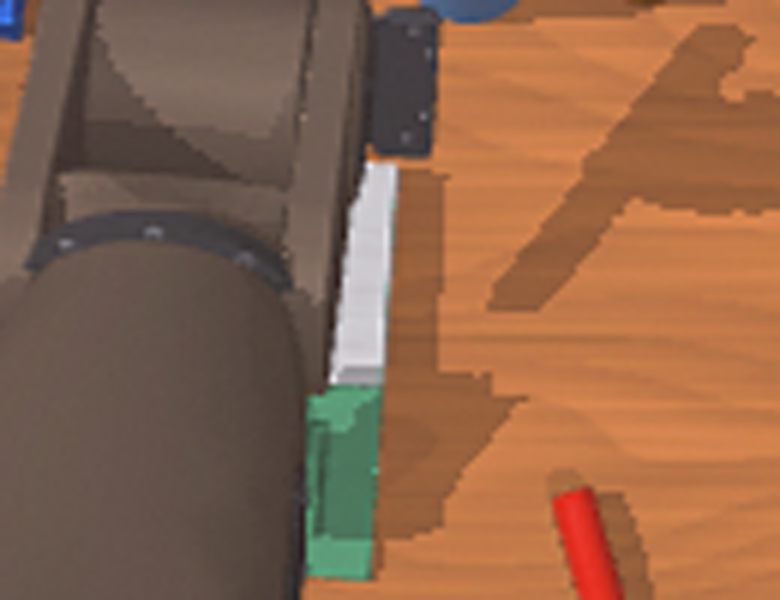

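```bash
python3 - <<'E'
from h import *
C=read_camera("scene");x0,y0,k=245,180,12
I=cv2.resize(C["img"][y0:y0+50,x0:x0+60,::-1],None,fx=k,fy=k,interpolation=2)
I0=I.copy()
s=state();R=Ro.from_euler("xyz",s["tcp_rot"])
c,sn=np.cos(DL),np.sin(DL)
sx=np.array([-c,0,sn]) # scraper x dir in tool
P=lambda a,b:s["eef_pos"]+R.apply(TIP+a*sx+np.array([0,b,0]))
pts=[P(0,-14),P(0,14),P(-14,17),P(-95,17),P(-95,-17),P(-14,-17)]
q=[(int((u-x0+.5)*k),int((v-y0+.5)*k)) for u,v in(proj(C,p) for p in pts)]
for i in range(6): cv2.line(I,q[i],q[(i+1)%6],(255,0,255),1)
L=[M+13*HX+b*l_+z*HZ for z,b in((10,-27),(10,27),(-10,-27),(-10,27))]
for p in L:
    u,v=proj(C,p);cv2.circle(I,(int((u-x0+.5)*k),int((v-y0+.5)*k)),3,(255,255,0),-1)
print(q)
cv2.imwrite("pics/ov.png",I);cv2.imwrite("pics/ov0.png",I0)
E
```

```text
[(316, 251), (216, 218), (187, 223), (74, 274), (203, 316), (309, 263)]
```

View pics/ov.png

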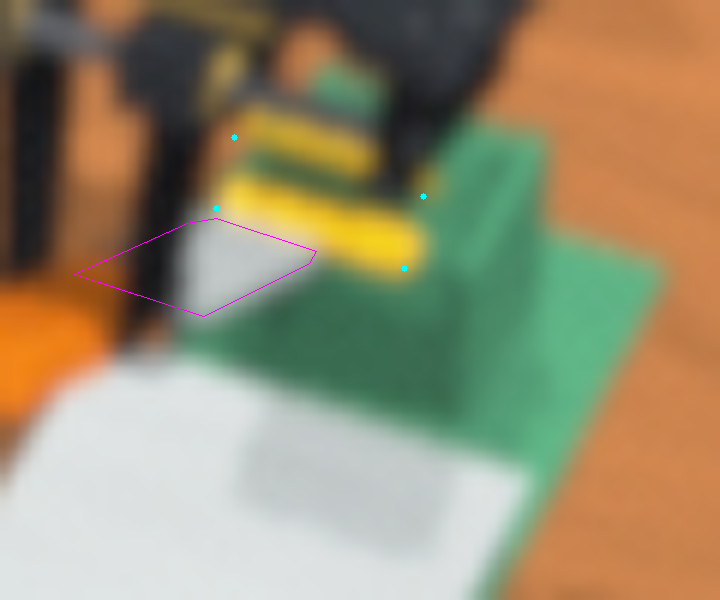

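View pics/ov0.png

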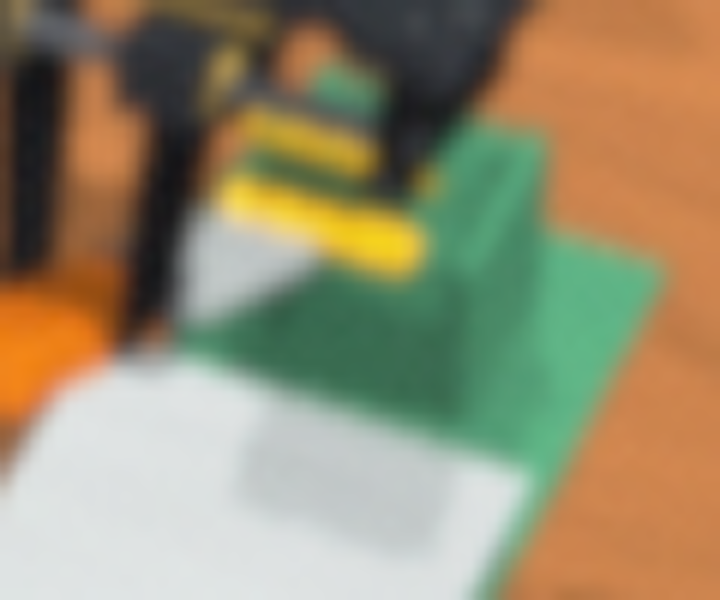

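The blade outline predicted from the grasp overlays the grey blade at (180–320, 215–325) in this crop, so the grasp estimate holds. The lips suggest the slot is about 1.5 mm further in +y than I had; the current y then fits. Advancing toward the mouth.

Request:
play_rows(moves=[[-0.0094,0,0.002,0,0.002,0,0],[-0.0141,0,0.005,0,0,0,0],[-0.0141,0,0.005,0,0,0,0],[0,0,0,0,0,0,0],[0,0,0,0,0,0,0]])

```text
t: 28.7
eef_pos: [593.4, 17.3, 197.7]
tcp_rot: [3.139, -0.264, -0.065]
ft_force: [0.1, 0.3, -1.2]
opening: 0.248
```

```bash
sed -i 's/^M=np.*; RPY/M=np.array([476.5,27,100.]); RPY/' h.py; python3 - <<'E'
from h import *
go(tcp_for(5),RPY)
rel()
C=read_camera("scene")
x0,y0,k=245,180,12
cv2.imwrite("pics/in1.png",cv2.resize(C["img"][y0:y0+50,x0:x0+60,::-1],None,fx=k,fy=k,interpolation=2))
E
```

```text
t 28.7 pos [593.4  17.3 197.7] rot [ 3.139 -0.264 -0.065] open 0.248 F [ 0.1  0.3 -1.2] j [-0.08  0.4   1.85  0.    0.63  1.55]
turn (tool) [ 0.0041  0.0006 -0.0039]  shift now-frame mm [-10.2  -2.5   4.3]  shift after-turn frame [-10.2  -2.5   4.3]
tip in holder [16.  -2.3  0.6]
```

View pics/in1.png

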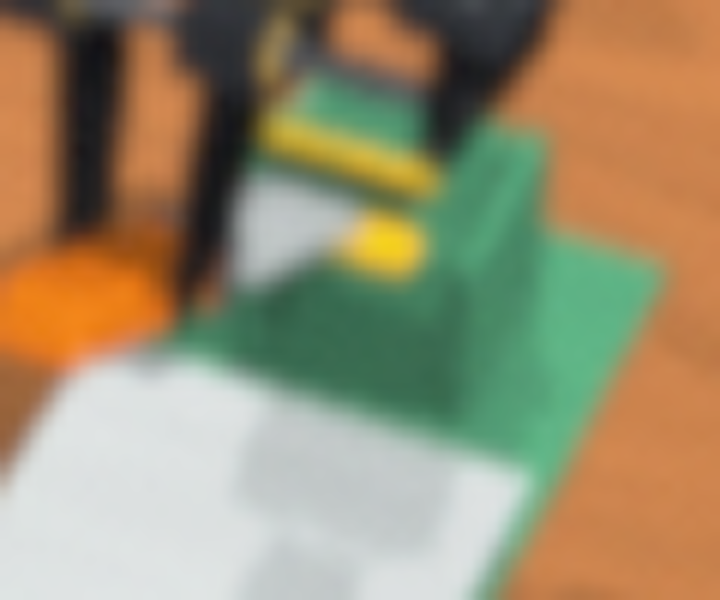

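Request:
play_rows(moves=[[-0.005,-0.0016,0.002,0.004,0,-0.004,0],[-0.005,0,0.002,0,0,0,0],[0,0,0,0,0,0,0],[0,0,0,0,0,0,0]])

```text
t: 29.15
eef_pos: [585.2, 19.4, 191.2]
tcp_rot: [-3.141, -0.266, -0.061]
ft_force: [-0.8, -0.1, -1.9]
opening: 0.249
```

```bash
sed -i 's/^M=np.*; RPY/M=np.array([476.5,26.2,100.]); RPY/' h.py; python3 - <<'E'
from h import *
go(tcp_for(-15),RPY)
rel()
C=read_camera("scene")
x0,y0,k=245,180,12
I=cv2.resize(C["img"][y0:y0+50,x0:x0+60,::-1],None,fx=k,fy=k,interpolation=2)
for p in [M+13*HX+b*l_+z*HZ for z,b in((10,-27),(10,27),(-10,-27),(-10,27))]:
    u,v=proj(C,p);cv2.circle(I,(int((u-x0+.5)*k),int((v-y0+.5)*k)),3,(255,255,0),-1)
cv2.imwrite("pics/in2.png",I)
E
```

```text
t 29.15 pos [585.2  19.4 191.2] rot [-3.141 -0.266 -0.061] open 0.249 F [-0.8 -0.1 -1.9] j [-0.08  0.4   1.87  0.01  0.61  1.54]
turn (tool) [-0.0002 -0.0007  0.0004]  shift now-frame mm [-19.3  -0.1   7. ]  shift after-turn frame [-19.3  -0.1   7. ]
tip in holder [ 5.5 -0.2 -0. ]
```

View pics/in2.png

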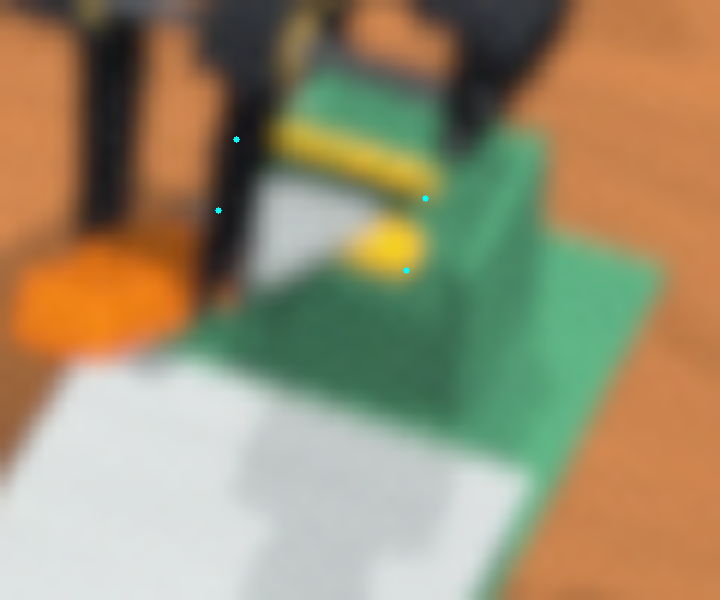

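Force is low and the blade is passing between the lips. Pushing further in.

Request:
play_rows(moves=[[-0.0047,0,0.0017,0,0,0,0],[-0.0047,0,0.0017,0,0,0,0],[-0.0047,0,0.0017,0,0,0,0],[-0.0047,0,0.0017,0,0,0,0],[0,0,0,0,0,0,0]])

```text
t: 29.7
eef_pos: [567.3, 20.5, 178.6]
tcp_rot: [-3.142, -0.265, -0.061]
ft_force: [0.3, 0.5, -1.4]
opening: 0.251
```

```bash
python3 - <<'E'
from h import *
go(tcp_for(-40),RPY)
rel()
E
```

```text
t 29.7 pos [567.3  20.5 178.6] rot [-3.142 -0.265 -0.061] open 0.251 F [ 0.3  0.5 -1.4] j [-0.08  0.39  1.93  0.01  0.56  1.54]
turn (tool) [-0.0002 -0.0004  0.0005]  shift now-frame mm [-22.2  -0.1   8. ]  shift after-turn frame [-22.2  -0.1   8. ]
tip in holder [-16.4  -0.2  -0. ]
```

Inside the mouth by about 16 mm with no force. Continuing.

Request:
play_rows(moves=[[-0.0047,0,0.0017,0,0,0,0],[-0.0047,0,0.0017,0,0,0,0],[-0.0047,0,0.0017,0,0,0,0],[-0.0047,0,0.0017,0,0,0,0],[-0.0047,0,0.0017,0,0,0,0],[0,0,0,0,0,0,0]])

```text
t: 30.3
eef_pos: [544.9, 21.9, 162.9]
tcp_rot: [-3.141, -0.265, -0.061]
ft_force: [0.2, -0.4, -1.3]
opening: 0.251
```

```bash
python3 - <<'E'
from h import *
go(tcp_for(-65),RPY)
rel()
E
```

```text
t 30.3 pos [544.9  21.9 162.9] rot [-3.141 -0.265 -0.061] open 0.251 F [ 0.2 -0.4 -1.3] j [-0.08  0.39  1.99  0.01  0.49  1.54]
turn (tool) [-0.0002 -0.0003  0.0004]  shift now-frame mm [-20.   -0.1   7.2]  shift after-turn frame [-20.   -0.1   7.2]
tip in holder [-43.7  -0.1  -0. ]
```

Request:
play_rows(moves=[[-0.0047,0,0.0017,0,0,0,0],[-0.0047,0,0.0017,0,0,0,0],[-0.0047,0,0.0017,0,0,0,0],[-0.0047,0,0.0017,0,0,0,0],[-0.0047,0,0.0017,0,0,0,0],[0,0,0,0,0,0,0]])

```text
t: 30.9
eef_pos: [522.7, 23.2, 147.3]
tcp_rot: [-3.141, -0.265, -0.061]
ft_force: [-0.3, -0.4, -1.5]
opening: 0.247
```

```bash
python3 - <<'E'
from h import *
go(tcp_for(-80),RPY)
rel()
C=read_camera("scene")
x0,y0,k=245,180,12
cv2.imwrite("pics/in3.png",cv2.resize(C["img"][y0:y0+50,x0:x0+60,::-1],None,fx=k,fy=k,interpolation=2))
E
```

```text
t 30.9 pos [522.7  23.2 147.3] rot [-3.141 -0.265 -0.061] open 0.247 F [-0.3 -0.4 -1.5] j [-0.09  0.39  2.06  0.02  0.43  1.53]
turn (tool) [-0.0002 -0.0004  0.0004]  shift now-frame mm [-8.5 -0.1  3.1]  shift after-turn frame [-8.5 -0.1  3.1]
tip in holder [-70.9  -0.2  -0. ]
```

View pics/in3.png

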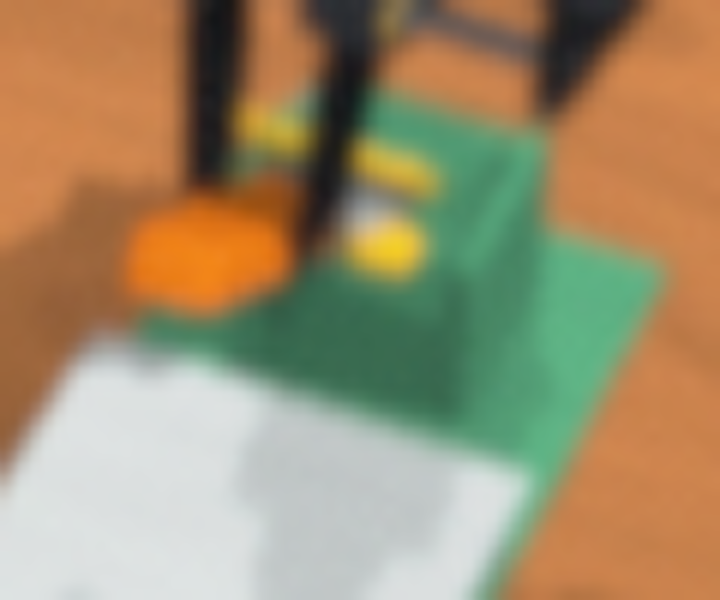

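Request:
play_rows(moves=[[-0.0028,0,0.001,0,0,0,0],[-0.0028,0,0.001,0,0,0,0],[0,0,0,0,0,0,0]])

```text
t: 31.25
eef_pos: [518.3, 23.5, 144.2]
tcp_rot: [-3.142, -0.267, -0.061]
ft_force: [1.0, 0.7, -1.1]
opening: 0.25
```

Request:
play_rows(moves=[[-0.0028,0,0.001,0,0,0,0]])

```text
t: 31.35
eef_pos: [516.1, 23.6, 142.6]
tcp_rot: [-3.142, -0.267, -0.061]
ft_force: [0.3, -0.1, -1.1]
opening: 0.248
```

```bash
python3 - <<'E'
from h import *
go(tcp_for(-80),RPY)
rel()
E
```

```text
t 31.35 pos [516.1  23.6 142.6] rot [-3.142 -0.267 -0.061] open 0.248 F [ 0.3 -0.1 -1.1] j [-0.09  0.39  2.08  0.02  0.4   1.53]
turn (tool) [-0.0002 -0.0025  0.0004]  shift now-frame mm [-0.9 -0.2  0.2]  shift after-turn frame [-0.9 -0.2  0.2]
tip in holder [-79.   -0.2  -0.4]
```

Request:
play_rows(moves=[[-0.0028,0,0.001,0,0,0,0]])

```text
t: 31.45
eef_pos: [513.9, 23.7, 141.0]
tcp_rot: [-3.142, -0.269, -0.061]
ft_force: [8.1, -0.1, 6.2]
opening: 0.25
```

Request:
play_rows(moves=[[-0.0028,0,0.001,0,0,0,0]])

```text
t: 31.55
eef_pos: [514.0, 23.6, 140.6]
tcp_rot: [3.142, -0.276, -0.061]
ft_force: [10.6, -0.2, 9.9]
opening: 0.249
```

```bash
python3 - <<'E'
from h import *
go(tcp_for(-80),RPY)
rel()
E
```

```text
t 31.55 pos [514.   23.6 140.6] rot [ 3.142 -0.276 -0.061] open 0.249 F [10.6 -0.2  9.9] j [-0.09  0.39  2.09  0.02  0.38  1.53]
turn (tool) [ 0.     -0.0108  0.0002]  shift now-frame mm [ 1.7 -0.3 -1.1]  shift after-turn frame [ 1.7 -0.3 -1.1]
tip in holder [-81.8  -0.3  -2. ]
```

The tip has hit the closed end: about 14 N along the slot axis at an estimated tip x of -81 mm. Relaxing, then letting go.

Request:
play_rows(moves=[[0,0,0,0,-0.008,0,0],[0,0,0,0,0,0,0],[0,0,0,0,0,0,28],[0,0,0,0,0,0,32],[0,0,0,0,0,0,40],[0,0,0,0,0,0,60],[0,0,0,0,0,0,60],[0,0,0,0,0,0,60]])

```text
t: 32.35
eef_pos: [513.4, 23.7, 140.4]
tcp_rot: [3.142, -0.267, -0.061]
ft_force: [1.0, -0.1, -0.2]
opening: 0.577
```

```bash
python3 - <<'E'
from h import *
go(tcp_for(-80),RPY)
C=read_camera("scene")
x0,y0,k=235,170,10
cv2.imwrite("pics/op.png",cv2.resize(C["img"][y0:y0+60,x0:x0+80,::-1],None,fx=k,fy=k,interpolation=2))
E
```

```text
t 32.35 pos [513.4  23.7 140.4] rot [ 3.142 -0.267 -0.061] open 0.577 F [ 1.  -0.1 -0.2] j [-0.09  0.39  2.09  0.02  0.4   1.53]
turn (tool) [ 0.     -0.002   0.0002]  shift now-frame mm [ 2.3 -0.3 -1.1]  shift after-turn frame [ 2.3 -0.3 -1.1]
```

View pics/op.png

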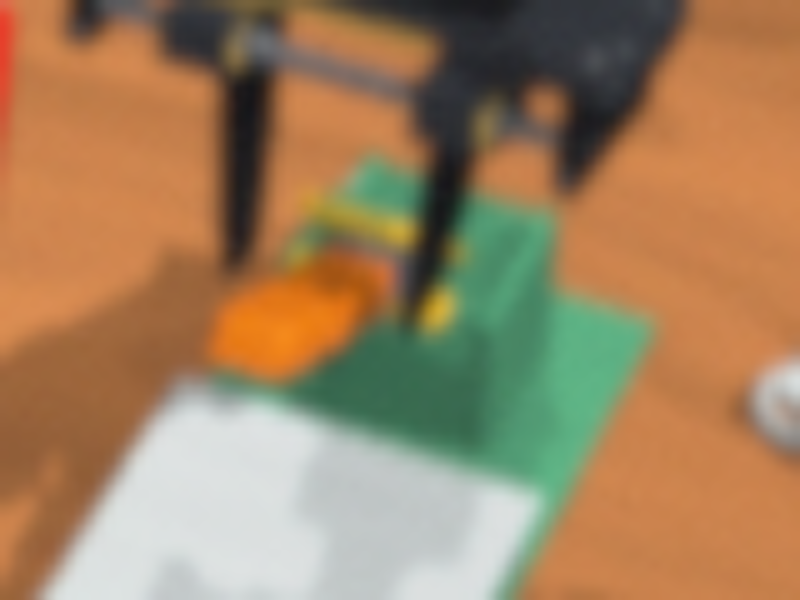

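Released and staying in place. Retreating straight up, then aside to free the camera view.

Request:
play_rows(moves=[[0.003,0,-0.01,0,0,0,60],[0.005,0,-0.019,0,0,0,60],[0.008,0,-0.03,0,0,0,60],[0.008,0,-0.03,0,0,0,60],[0.008,0,-0.03,0,0,0,60],[0,0,0,0,0,0,60]])

```text
t: 33.0
eef_pos: [512.5, 23.7, 271.4]
tcp_rot: [3.141, -0.266, -0.061]
ft_force: [0.9, -0.1, -0.8]
opening: 0.603
```

Request:
play_rows(moves=[[0,0.03,-0.01,0,0,0,60],[0,0.04,-0.01,0,0,0,60],[0,0.04,-0.01,0,0,0,60],[0,0.04,0,0,0,0,60],[0,0.04,0,0,0,0,60],[0,0.04,0,0,0,0,60],[0,0.04,0,0,0,0,60],[0,0,0,0,0,0,60]])

```text
t: 33.8
eef_pos: [485.9, -253.9, 303.9]
tcp_rot: [3.14, -0.27, -0.056]
ft_force: [0.0, 0.9, -0.5]
opening: 0.598
```

```bash
python3 - <<'E'
from h import *
go(tcp_for(-80),RPY)
C=read_camera("scene");T=read_camera("top")
cv2.imwrite("pics/end.png",C["img"][:,:,::-1])
a=cv2.resize(C["img"][175:235,240:300,::-1],(400,400),interpolation=2)
b=cv2.resize(T["img"][160:240,190:270,::-1],(400,400),interpolation=2)
cv2.imwrite("pics/end2.png",np.hstack([a,b])); cv2.imwrite("pics/endT.png",T["img"][:,:,::-1])
E
```

```text
t 33.8 pos [ 485.9 -253.9  303.9] rot [ 3.14  -0.27  -0.056] open 0.598 F [ 0.   0.9 -0.5] j [-0.68  0.22  1.79  0.2   0.91  0.85]
turn (tool) [-0.0002 -0.0048  0.0051]  shift now-frame mm [ -29.7 -279.1  159.3]  shift after-turn frame [ -30.4 -279.   159.4]
```

View pics/end2.png

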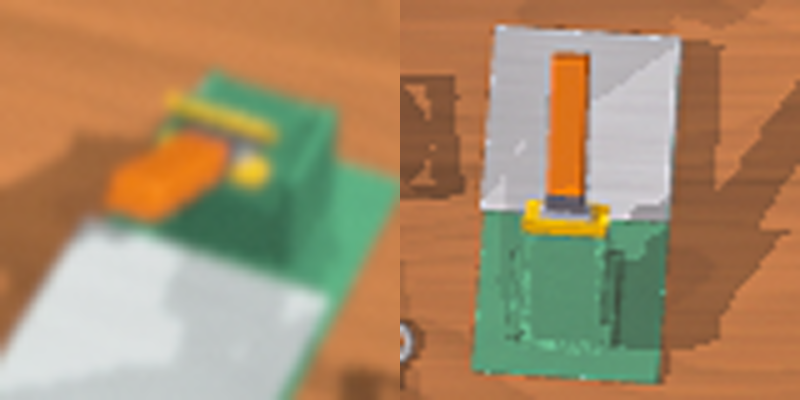

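View pics/endT.png

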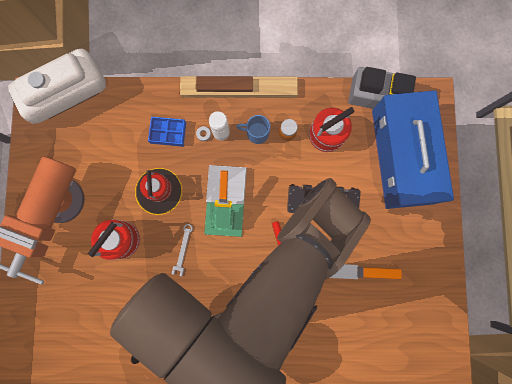

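View pics/end.png

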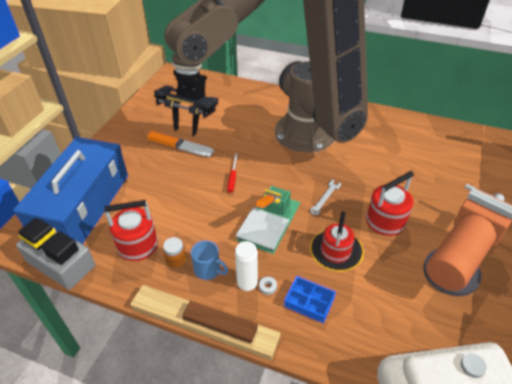

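```bash
python3 - <<'E'
from h import *
T=read_camera("top")
def pl(u,v,hz):
    o,d=ray(T,u,v); t=((M+hz*HZ-o)@HZ)/(d@HZ); p=o+t*d-M; return np.round([p@HX,p@l_],1)
f=lambda x,y:((x-400+.5)/5-.5+190,(y+.5)/5-.5+160)
print("butt",pl(*f(570,53),9),"front",pl(*f(567,197),9))
print("state",state()["qvel"].round(3))
E
```

```text
butt [129.5  -1.8] front [27.3 -1.9]
state [ 0.024 -0.009  0.005  0.002 -0.004 -0.   ]
```

Raw top-view reading put the butt at 129 mm and the end of the orange at 27 mm from the mouth. Two corrections apply. The released handle sags by the slot's play (about 0.06 rad), which shifts both readings by several mm. The 9 mm dark collar also belongs to the handle: orange measured 96 of 105 mm on the bench. With these, the handle front is at about 15 mm and the tip at about -78 to -80 mm, which agrees with the firm stop felt at -81. The can is upright on the mat and the other things look unmoved.

```bash
python3 -c "
from h import *
s=state();print(s['t'],s['qvel'].round(3),s['ft_force'].round(1))
print(job_done())"
```

```text
33.95 [ 0.024 -0.009  0.005  0.002 -0.004 -0.   ] [-0.1 -0.2 -0.4]
the job is handed in; nothing more can be done
None
```

I moved the can onto the mat, pushed the scraper home in the slot, let go of both and handed the job in at about 34 s. No verdict was reported.

- **Can:** I lifted the smallest red can by its handle bar and set it down on the mat. It stood upright and released, about 8 mm from the mat's centre (limit 36 mm).
- **Scraper:** My first grasp would have taken wrist joint 5 past its limit at full insertion, so I set the scraper down and regrasped it 20° tilted. I then slid it in until it hit the closed end: about 14 N along the slot, with the blade tip estimated at -81 mm. After I let go it stayed in place.
- **Last checks:** In the final pictures the arm is clear of everything, and the other things look unmoved by eye; I did not measure them.
- **Disagreement on the scraper:** The raw top-view reading of the handle suggested the tip was 10 mm or so short of the end. I put this down to the handle sagging in the slot's play and to the dark collar at the front of the handle. With both allowed for, the tip comes to about -78 to -80 mm, inside the required -70 to -90 mm, but that correction is an estimate.
- **Disagreement on the holder:** The two cameras also differed by about 3 mm on the holder's sideways position. I used a value in between, and the blade went in without side force.

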